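Fill the spring-grip plug tube from the parts drawer

ROBOT

A 6-joint arm with a two-finger parallel gripper is mounted at the origin on the work surface. World frame = base frame: x ahead of the robot, y to its left, z up, the work surface at z = 0. Lengths are in m, angles in degrees, forces in N, time in s.
With the tool pointing down it reaches from about 0.375 to 0.9 m from the base axis. Payload 3.1 kg.
Tool frame: the origin (TCP) lies at the very end of the fingers, on their centre line; the grasp point (between the pads) lies 19 mm behind it; z points along the fingers, y is the line along which they close (so a half turn about z gives the same grasp; the last joint's range is limited). The gripper opens to 87 mm and grips with 3 to 60 N. Pads are 19 mm wide; open, the fingers measure 117 mm over their backs; the gripper's body (75 mm by 190 mm) begins 51 mm behind the grasp point.
Start: joints at [66.95, 30.224, 82.088, -0, 67.689, -10.227], TCP at [0.139, 0.609, 0.19] pointing down, gripper open.
Joint ranges: [-176.69, 176.69], [-43.24, 126.21], [12.49, 139.97], [-82, 262], [0, 151.66], [-163.58, 163.58]. Speed limits (degrees/s): [159.86, 159.86, 180, 180, 180, 180].

INTERFACE

Orientations are given as a 3x3 rotation matrix whose columns are the frame's x, y, z axes.
In Python, from rig import bot, imaging gives the robot as it stands.
- The arm moves only by the tool drive_tool, never from a script. Its argument "deltas" is text: rows parted by semicolons, each of 5 numbers parted by spaces: the finger opening in mm, from 0 to 87, then the shift along the world's x, y, z in mm, then the turn about the world's z in rad. In form: jaw dx dy dz twist; .... A call has 1 to 12 rows; each row is the pose to reach, as a shift and turn from the pose commanded when the call began; what a row does not reach only later rows make up. A row lasts 1/10 s, in which the tool goes at most 50 mm and 8.59 degrees, less where a joint would pass 70% of its speed; a pose out of reach is approached as far as the arm can. A call with a gripper value outside its range is refused whole. The fingers move at their own pace and stop on an object; the grip force is fixed at half the most. Time passes only in rows, so rows that repeat a pose let the fingers close. It gives the time, the measured TCP pose, the force, the opening and the grip force at its end, in the units of the state.
- bot.read_state(): the state, without advancing time (a new reading comes with each control period).
- imaging.capture(name): name is "side" or "top"; returns the picture (400x640x3 uint8, red, green, blue); there is no depth.
- imaging.camera_model(name): a dict with "fx", "fy", "cx", "cy" (pixels), "dist" ([k1, k2, p1, p2, k3] as OpenCV has them; the pictures are not rectified), "T" (4x4, takes a point from camera to world coordinates). Camera axes: x right, y down, z forward; pixel columns grow to the right and rows downward; lengths in m; the calibration is good to about 2 mm. A picture is of the moment at which its call begins. camera_model takes no time and is no camera call.
- bot.hand_in(): hands the job in; it is judged then, once.
The state is a dict: "time_s": time; "joint_positions": joint angles; "qvel": joint speeds; "tau": joint torques, N m; "position": TCP position; "tcp_rot": TCP orientation; "force": force on the tool from outside, world axes, zero at the start; "moment": the same for the moment, N m; "opening": opening from 0.0 (shut) to 1.0 (fully open); "grasp_force": force on a finger pad.
Only numpy, scipy, OpenCV 4.12 (cv2) and the standard library are available. Lean on these libraries where they do the work, as an engineer would, in place of code of your own. Each camera call takes 0.05 s, during which the arm holds its last target. There are 200 camera calls.

TASK

At the hardware shop's counter, refill the clear plug tube: pull open the orange drawer, put every green plug it holds into the tube, and ram them down with the red-handled rod until the whole stack has bottomed out firmly, with no gaps, the rod bearing on it. Then stand the rod back in its wooden stand and leave the drawer fully shut, without disturbing the other things on the counter.

Things in the scene. Friction and masses are not known exactly. Their poses are not given: they have to be found in the camera images.
- tube: Clear eight-sided tube upright on a fixed 100 x 100 x 8 mm base plate. Origin under the plate on the tube's axis, z up. Bore 24 mm across flats, its floor 8 mm above the origin. On the +y side four spring pads, 10, 30, 50 and 70 mm above the floor, grip each passing plug; the pads and their steel back plate reach 34 mm from the axis there, up to 118 mm above the origin.
- tube_mouth (a point): Centre of the tube's orange flared mouth, at the rim, 131 mm above the tube's origin. About 31 mm across inside at the rim, 40 mm outside, narrowing to the bore in 10 mm. A plug dropped in sticks on the top pad, its foot about 70 to 80 mm above the bore's floor; a second one fits on top of it, its top within 6 mm of the rim. Each plug takes about 2 to 6 N to push on down, all the way.
- rod_stand: Dark wooden block, fixed, 64 x 64 x 50 mm, origin at the centre of its underside. Round upright hole 22 mm in diameter in the middle of the top, 44 mm deep (its floor 6 mm above the origin), rim chamfered.
- rod: Tamping rod that starts upright in the hole of the rod stand: steel, 155 mm long, 150 g. Origin at the centre of its flat foot, z along the rod towards the handle. Foot 18 mm in diameter and 14 mm long, shaft 12 mm in diameter, red plastic handle 26 mm in diameter from 112 to 155 mm above the foot.
- cab_drawer0 (a joint): How far the drawer is pulled out (m): 0 shut, 0.142 at its end stop; about 1 N of friction, stays where left.
- cab_drawer0_handle (a point): Centre of the drawer's dark steel bar handle, moving with the drawer. The bar is horizontal, 11 mm thick, 120 mm long along this frame's y axis, 35 mm in front of the drawer's front; its centre is about 41 mm above the counter, the top edge of the front 64 mm. The drawer opens along this frame's -x axis.
- cab_tray (a point): Centre of the fenced floor in the drawer, 124 mm behind the handle's centre, moving with the drawer, axes as the handle's. The fence is a black rim 10.5 mm high and 4 mm thick around 76 mm (x) by 220 mm (y), at least 25 mm clear all round outside it. Floor 22 mm above the counter; the drawer's side walls reach 53 mm, its front 64 mm above the counter. All uncovered when the drawer is out 0.13 m or more.
- cab: Orange parts cabinet with one drawer, fixed, 210 (x) x 320 (y) x 75 mm. Origin at the centre of its underside; its front (drawer side) faces its own -x axis and lies 105 mm from the origin.
- plug0: Green plastic plug with a steel core, a cylinder 22 mm in diameter and 20 mm tall with chamfered rims, 25 g. Origin at its centre, z along its axis. Starts upright on the floor of the drawer, inside the fence. May be absent.
- plug1: Green plastic plug with a steel core, a cylinder 22 mm in diameter and 20 mm tall with chamfered rims, 25 g. Origin at its centre, z along its axis. Starts upright on the floor of the drawer, inside the fence. May be absent.
- plug2: Green plastic plug with a steel core, a cylinder 22 mm in diameter and 20 mm tall with chamfered rims, 25 g. Origin at its centre, z along its axis. Starts upright on the floor of the drawer, inside the fence. May be absent.
- plug3: Green plastic plug with a steel core, a cylinder 22 mm in diameter and 20 mm tall with chamfered rims, 25 g. Origin at its centre, z along its axis. Starts upright on the floor of the drawer, inside the fence. May be absent.
- spray_can: Upright blue-labelled spray can, 60 mm diameter, 170 mm tall. Not part of the job.
- glue_jar: Small jar with a yellow lid, 50 mm diameter, 60 mm tall, standing on top of the orange cabinet. Not part of the job.
- screwdriver: Screwdriver lying on the counter. Not part of the job.
- wrench: Wrench lying on the counter. Not part of the job.
- tape: Yellow ring of tape, 90 mm diameter, 25 mm high, lying flat. Not part of the job.
- screw_box: Cardboard screw box 90 x 60 x 45 mm. Not part of the job.
- paint_tin: Small red-labelled tin, 80 mm diameter, 80 mm tall. Not part of the job.
There are look-alikes about, which are no part of the job. Leave any blue look-alike of the rod alone.

How it is judged (in metres and radians):
On the way, in this order (a step that is already met when the one before it is completed fails the run):
1. the drawer has been pulled open by at least 100 mm (value of joint cab_drawer0 above 0.1 m), for 0.2 s.
2. all plugs form a gapless stack on the tube floor, the rod bearing on one with over 5 N (horizontal distance between each of plug0, plug1, plug2, plug3 and tube below 0.006 m and z of plug0 in the frame of tube between 0.012 and 0.082 m and z of plug1 in the frame of tube between 0.012 and 0.082 m and z of plug2 in the frame of tube between 0.012 and 0.082 m and z of plug3 in the frame of tube between 0.012 and 0.082 m and ((z of plug0 in the frame of tube between 0.014 and 0.022 m or z of plug1 in the frame of tube between 0.014 and 0.022 m or z of plug2 in the frame of tube between 0.014 and 0.022 m or z of plug3 in the frame of tube between 0.014 and 0.022 m) or z of each of plug0, plug1, plug2, plug3 in the frame of tube below 0.01 m) and ((z of plug0 in the frame of tube between 0.034 and 0.042 m or z of plug1 in the frame of tube between 0.034 and 0.042 m or z of plug2 in the frame of tube between 0.034 and 0.042 m or z of plug3 in the frame of tube between 0.034 and 0.042 m) or z of each of plug0, plug1, plug2, plug3 in the frame of tube below 0.03 m) and ((z of plug0 in the frame of tube between 0.054 and 0.062 m or z of plug1 in the frame of tube between 0.054 and 0.062 m or z of plug2 in the frame of tube between 0.054 and 0.062 m or z of plug3 in the frame of tube between 0.054 and 0.062 m) or z of each of plug0, plug1, plug2, plug3 in the frame of tube below 0.05 m) and ((z of plug0 in the frame of tube between 0.074 and 0.082 m or z of plug1 in the frame of tube between 0.074 and 0.082 m or z of plug2 in the frame of tube between 0.074 and 0.082 m or z of plug3 in the frame of tube between 0.074 and 0.082 m) or z of each of plug0, plug1, plug2, plug3 in the frame of tube below 0.07 m) and (contact force between rod and plug0 above 5 N or contact force between rod and plug1 above 5 N or contact force between rod and plug2 above 5 N or contact force between rod and plug3 above 5 N)), for 0.1 s.
At the end, for the whole second after the job is handed in: Every plug is in the tube, within 6 mm of its axis and 4 mm of its height in a gapless stack on the floor, at rest; the rod stands released in its stand (foot within 6 mm of the hole floor, 8 mm of its centre, leaning under 0.2 rad); the drawer is shut to within 8 mm (horizontal distance between each of plug0, plug1, plug2, plug3 and tube below 0.006 m and z of plug0 in the frame of tube between 0.012 and 0.082 m and z of plug1 in the frame of tube between 0.012 and 0.082 m and z of plug2 in the frame of tube between 0.012 and 0.082 m and z of plug3 in the frame of tube between 0.012 and 0.082 m and ((z of plug0 in the frame of tube between 0.014 and 0.022 m or z of plug1 in the frame of tube between 0.014 and 0.022 m or z of plug2 in the frame of tube between 0.014 and 0.022 m or z of plug3 in the frame of tube between 0.014 and 0.022 m) or z of each of plug0, plug1, plug2, plug3 in the frame of tube below 0.01 m) and ((z of plug0 in the frame of tube between 0.034 and 0.042 m or z of plug1 in the frame of tube between 0.034 and 0.042 m or z of plug2 in the frame of tube between 0.034 and 0.042 m or z of plug3 in the frame of tube between 0.034 and 0.042 m) or z of each of plug0, plug1, plug2, plug3 in the frame of tube below 0.03 m) and ((z of plug0 in the frame of tube between 0.054 and 0.062 m or z of plug1 in the frame of tube between 0.054 and 0.062 m or z of plug2 in the frame of tube between 0.054 and 0.062 m or z of plug3 in the frame of tube between 0.054 and 0.062 m) or z of each of plug0, plug1, plug2, plug3 in the frame of tube below 0.05 m) and ((z of plug0 in the frame of tube between 0.074 and 0.082 m or z of plug1 in the frame of tube between 0.074 and 0.082 m or z of plug2 in the frame of tube between 0.074 and 0.082 m or z of plug3 in the frame of tube between 0.074 and 0.082 m) or z of each of plug0, plug1, plug2, plug3 in the frame of tube below 0.07 m) and linear speed of each of plug0, plug1, plug2, plug3, rod below 0.02 m/s and value of joint cab_drawer0 below 0.008 m and horizontal distance between rod and rod_stand below 0.008 m and z of rod in the frame of rod_stand between 0 and 0.012 m and angle between rod's own z axis and vertical below 0.2 rad); the robot touches nothing.
It fails at once if another thing on the counter or the cabinet is moved more than 40 mm or tipped over (distance of any of spray_can, glue_jar, screwdriver, wrench, tape, screw_box, paint_tin from where it was at the start of the episode above 0.04 m or angle between any of spray_can, glue_jar, paint_tin, tape, screw_box's own z axis and vertical above 0.6 rad).
Of plug0, plug1, plug2, plug3 only 3 to 4 are there at a start; the rules pass over those that are not, and their reading is None.
At some moment in a run one of plug0, plug1, plug2, plug3 may be knocked a few centimetres aside while the robot is not near it.
It also fails if it takes over 210 s, if anything falls off the work surface, if the arm or the gripper's body presses on something with over 40 N, if the wrist force passes 120 N, or if a joint passes its speed limit or range.

## Working session

There is one attempt and no reset: what is moved stays moved. The work goes in short steps, Python scripts to look and compute and a tool call to move; the robot and the scene stay as the last step left them, time stands still between calls to the robot, and variables do not carry over. Pictures are saved under pics/ and viewed, at most 17 in all, crops included, and the job is handed in when it is done.

Besides the shell and the picture viewer there is one more tool, called after "Call:" by a JSON object that holds its "name" and its "arguments", one argument or row to a line. drive_tool: Moves the arm, as the interface text tells. Its arguments: {"type":"object","properties":{"deltas":{"type":"string"}},"required":["deltas"]}

```bash
mkdir -p pics
cat > h.py <<'E'
import numpy as np, cv2
from rig import bot, imaging
def snap(n,f,crop=None,s=1):
    im=imaging.capture(n); cv2.imwrite('pics/full_'+f,im[:,:,::-1])
    if crop: x0,y0,x1,y1=crop; im=im[y0:y1,x0:x1]
    if s!=1: im=cv2.resize(im,None,fx=s,fy=s,interpolation=cv2.INTER_CUBIC)
    cv2.imwrite('pics/'+f,im[:,:,::-1])
def recrop(f,g,crop,s):
    im=cv2.imread('pics/full_'+f); x0,y0,x1,y1=crop
    cv2.imwrite('pics/'+g,cv2.resize(im[y0:y1,x0:x1],None,fx=s,fy=s,interpolation=cv2.INTER_CUBIC))
def ray(n,u,v):
    m=imaging.camera_model(n); K=np.array([[m['fx'],0,m['cx']],[0,m['fy'],m['cy']],[0,0,1]])
    p=cv2.undistortPoints(np.array([[[u,v]]],float),K,np.array(m['dist'],float))[0,0]
    T=np.array(m['T']); return T[:3,3],T[:3,:3]@np.array([p[0],p[1],1])
def at(n,u,v,z):
    o,d=ray(n,u,v); return (o+d*(z-o[2])/d[2])
def proj(n,P):
    m=imaging.camera_model(n); K=np.array([[m['fx'],0,m['cx']],[0,m['fy'],m['cy']],[0,0,1]])
    T=np.linalg.inv(np.array(m['T'])); r,_=cv2.Rodrigues(T[:3,:3])
    return cv2.projectPoints(np.array(P,float).reshape(-1,3),r,T[:3,3],K,np.array(m['dist'],float))[0][:,0]
E
python3 -c "
from h import *
np.set_printoptions(precision=3,suppress=True)
snap('top','t0.png',s=1.25);snap('side','s0.png',s=1.25)
for n in('top','side'):print(imaging.camera_model(n))
s=bot.read_state();print(s['position'],s['tcp_rot'],s['opening'],s['force'])"
```

```text
{'fx': 521.0025054056483, 'fy': 521.0025054056483, 'cx': 325.46681837951894, 'cy': 198.60892256176626, 'dist': array([0.06, 0.  , 0.  , 0.  , 0.  ]), 'T': array([[ 0.008, -0.987,  0.162,  0.283],
       [-1.   , -0.01 , -0.011,  0.003],
       [ 0.013, -0.162, -0.987,  1.902],
       [ 0.   ,  0.   ,  0.   ,  1.   ]])}
{'fx': 419.6149512313981, 'fy': 419.6149512313981, 'cx': 321.62072887058184, 'cy': 201.02203932764385, 'dist': array([0.017, 0.   , 0.   , 0.   , 0.   ]), 'T': array([[ 0.728, -0.388,  0.565, -0.237],
       [-0.685, -0.439,  0.581, -0.847],
       [ 0.023, -0.81 , -0.586,  0.969],
       [ 0.   ,  0.   ,  0.   ,  1.   ]])}
[0.138 0.609 0.189] [[-0.975  0.222 -0.001]
 [ 0.222  0.975 -0.002]
 [ 0.    -0.002 -1.   ]] 1.000476077186396 [-0.089  0.602  0.306]
```

View pics/t0.png

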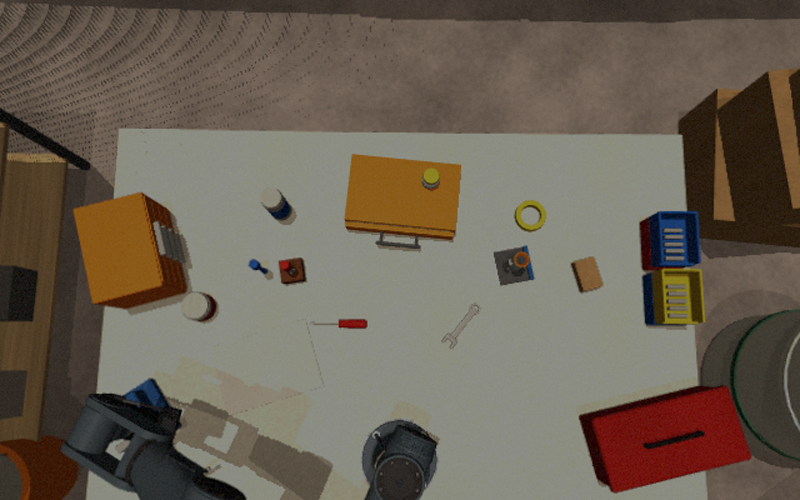

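View pics/s0.png

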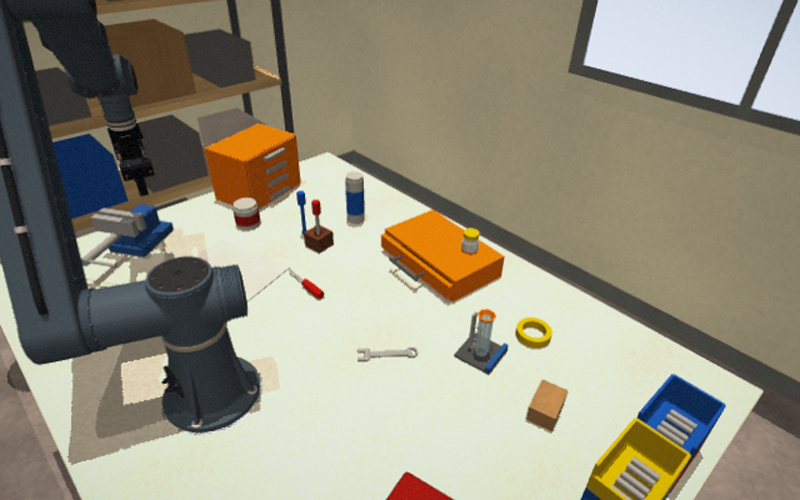

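Candidates (in the 800-px top picture):
- **Rod:** red-handled at (288,266) in the brown stand. The blue one at (258,266) is a look-alike.
- **Drawer:** the low orange cabinet at (403,197) with one bar handle at (398,245). The tall orange cabinet at (130,250) is a look-alike.
- **Tube:** orange mouth at (520,260).

One close composite to check these.

```bash
python3 -c "
from h import *
t=cv2.imread('pics/full_t0.png');s=cv2.imread('pics/full_s0.png')
def c(im,x,y,w,h,W,H):return cv2.resize(im[y:y+h,x:x+w],(W,H),interpolation=cv2.INTER_CUBIC)
# top: cab 265..385x115..205 (scale 3.33: 400x300) ; tube 385..445,190..235 (6.67); rod 195..255,195..240 ; side tube 360..410x240..300
A=np.hstack([c(t,265,115,120,90,400,300),c(t,385,190,60,45,400,300)])
B=np.hstack([c(t,192,195,60,45,400,300),c(s,350,240,80,60,400,300)])
cv2.imwrite('pics/c0.png',np.vstack([A,B]))"
```

```text
(no output)
```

View pics/c0.png

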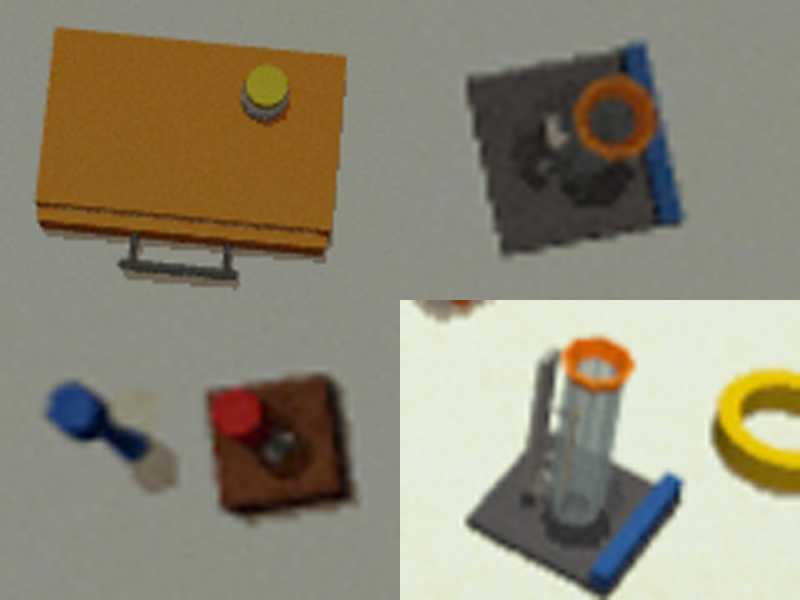

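```bash
python3 -c "
from h import *
np.set_printoptions(precision=4,suppress=True)
q=lambda X,Y,x0,y0,s,z:at('top',x0+X/s,y0+Y/s,z)[:2]
k=20/3
print('mouth',q(217,118,385,190,k,.131), 'side', [at('side',350+(x-400)/5,240+(y-300)/5,.131)[:2] for x,y in [(598,364)]])
for p in [(68,75),(240,45),(282,225),(105,255)]:print('base',q(*p,385,190,k,.008))
for p in [(122,265),(238,280)]:print('handle',q(*p,265,115,10/3,.0465))
for p in [(55,28),(347,57),(330,235),(38,203)]:print('cab',q(*p,265,115,10/3,.075))
for p in [(207,90),(330,75),(350,190),(225,210)]:print('stand',q(*p,192,195,k,.05))
print('hole',q(285,150,192,195,k,.05),'handle',q(238,110,192,195,k,.161))
print('rod side',at('side',316/1.25,202/1.25,.161)[:2])
print('blue',q(72,108,192,195,k,.2),q(150,170,192,195,k,0))
"
```

```text
mouth [ 0.545  -0.3337] side [array([ 0.5438, -0.3353])]
base [ 0.5864 -0.2754]
base [ 0.6042 -0.3707]
base [ 0.5043 -0.3915]
base [ 0.4867 -0.2942]
handle [0.6014 0.0683]
handle [ 0.5862 -0.0575]
cab [0.8576 0.1442]
cab [ 0.8288 -0.174 ]
cab [ 0.6314 -0.1549]
cab [0.663  0.1583]
stand [0.5471 0.3478]
stand [0.5558 0.2825]
stand [0.4939 0.2697]
stand [0.4826 0.3357]
hole [0.5151 0.3051] handle [0.5212 0.3112]
rod side [0.522  0.3096]
blue [0.5161 0.3854] [0.5096 0.3864]
```

Confirmed: red rod in its stand at about (0.520,0.310), tube axis at (0.545,-0.334) with yaw of about 10°, and handle at (0.597,0.006) with yaw of about -5.3°. Moving above the handle.

Call:
{"name": "drive_tool", "arguments": {
  "deltas": "87 230 -300 20 -0.72;87 230 -300 20 -0.72;87 230 -300 20 -0.72;87 230 -300 20 -0.72;87 230 -300 20 -0.72;87 230 -300 20 -0.72;87 230 -300 20 -0.72;87 230 -300 20 -0.72;30 458 -603 0 -1.44;30 458 -603 0 -1.44;30 458 -603 0 -1.44;30 458 -603 0 -1.44"
}}

```text
time_s: 1.3
position: [0.4894, 0.148, 0.1989]
tcp_rot: [[-0.021, 1.0, -0.001], [1.0, 0.021, 0.0], [0.0, -0.001, -1.0]]
force: [-0.5, 0.9, 0.4]
opening: 0.723
grasp_force: 0.0
```

Call:
{"name": "drive_tool", "arguments": {
  "deltas": "30 0 0 0 0"
}}

```text
time_s: 1.4
position: [0.4933, 0.145, 0.1989]
tcp_rot: [[-0.018, 1.0, 0.003], [1.0, 0.018, -0.002], [-0.002, 0.003, -1.0]]
force: [-0.4, 0.4, 0.2]
opening: 0.635
grasp_force: 0.0
```

Call:
{"name": "drive_tool", "arguments": {
  "deltas": "28 104 -139 0 -0.11;28 104 -139 0 -0.11;28 104 -139 0 -0.11;28 104 -139 0 -0.11;28 104 -139 0 -0.11;28 104 -139 -60 -0.11;28 104 -139 -100 -0.11;28 104 -139 -120 -0.11;28 104 -139 -120 -0.11;28 104 -139 -120 -0.11;28 104 -139 -120 -0.11"
}}

```text
time_s: 2.5
position: [0.594, 0.0114, 0.0811]
tcp_rot: [[0.082, 0.997, 0.003], [0.997, -0.082, -0.0], [-0.0, 0.003, -1.0]]
force: [-0.4, 0.0, -0.3]
opening: 0.322
grasp_force: 0.0
```

```bash
python3 -c "
from h import *
snap('side','s1.png',(280,160,400,250),5)
s=bot.read_state();print(s['position'],s['opening'])"
```

```text
[0.59413665 0.01117002 0.08125451] 0.31606341859477893
```

View pics/s1.png

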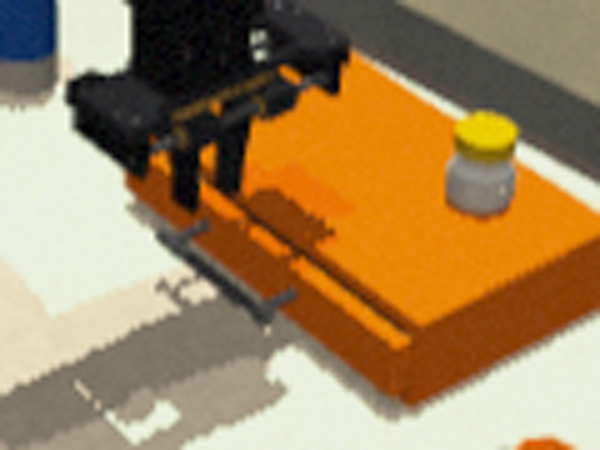

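The gripper is above the handle. The bar ends show at crop (165,240) and (268,315), i.e. side pixels (313,208) and (333.6,223).

```bash
python3 -c "
from h import *
a=at('side',313,208,.041);b=at('side',333.6,223,.041);print(a,b,(a+b)/2)"
```

```text
[0.60461804 0.06320233 0.041     ] [ 0.59966177 -0.05011922  0.041     ] [0.60213991 0.00654156 0.041     ]
```

Call:
{"name": "drive_tool", "arguments": {
  "deltas": "27 5 -3 0 0;27 5 -3 -25 0;27 5 -3 -54 0;27 5 -3 -54 0;27 5 -3 -54 0;0 5 -3 -54 0;0 5 -3 -54 0;0 5 -3 -54 0;0 5 -3 -54 0;0 5 -3 -54 0"
}}

```text
time_s: 3.55
position: [0.5979, 0.0078, 0.0256]
tcp_rot: [[0.083, 0.997, 0.001], [0.997, -0.083, -0.0], [-0.0, 0.001, -1.0]]
force: [-0.1, -0.1, 0.2]
opening: 0.016
grasp_force: 0.0
```

```bash
python3 -c "
from h import *
snap('side','s2.png',(280,160,400,250),5);snap('top','t2.png')
s=bot.read_state();print(s['position'],s['opening'],s['grasp_force'],s['force'])
a=cv2.imread('pics/s2.png')[:,:400];b=cv2.resize(cv2.imread('pics/full_t2.png')[160:220,285:355],(400,450)[:1]+(343,),interpolation=cv2.INTER_CUBIC)
c=np.zeros((450,800,3),np.uint8);c[:,:400]=a[:,:400];c[:343,400:]=b;cv2.imwrite('pics/c2.png',c)"
```

```text
[0.59778522 0.00782358 0.02534688] 0.008648123329907234 0.0 [0.38175361 0.38759039 0.14472065]
```

View pics/c2.png

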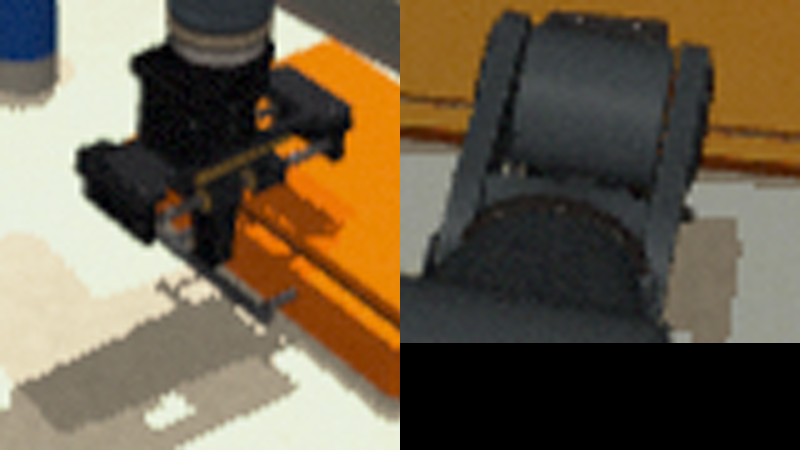

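```bash
python3 -c "
from h import *
for P in [(.598,.008,.025),(.598,.008,.06),(.598,.008,.095),(.598,.008,.0)]:
  p=proj('side',P)[0];print(P,(p-[280,160])*5)
a=imaging.camera_model('side');print(proj('side',(.598,.008,.041)))"
```

```text
(0.598, 0.008, 0.025) [209.24723271 295.48961194]
(0.598, 0.008, 0.06) [210.3933662  257.07136166]
(0.598, 0.008, 0.095) [211.57123013 217.59100518]
(0.598, 0.008, 0.0) [208.44726863 322.3051567 ]
[[321.95346542 215.61118714]]
```

```bash
python3 -c "
from h import *
print(proj('side',[(.138,.609,.189),(.138,.609,.219),(.138+.0097,.609+.0424,.189),(.138-.0097,.609-.0424,.189)])*1.25)
a=cv2.imread('pics/full_s0.png')[80:170,70:150];b=cv2.imread('pics/full_s2.png')[190:240,290:340]
f=lambda x,w,h:cv2.resize(x,(w,h),interpolation=cv2.INTER_CUBIC)
cv2.imwrite('pics/c3.png',np.hstack([f(a,400,450),f(b,400,400) if 0 else f(b,400,450)]))"
```

```text
[[143.95208208 198.01200056]
 [141.12816805 188.82378201]
 [141.45826423 191.4069279 ]
 [146.54488236 204.88317214]]
```

View pics/c3.png

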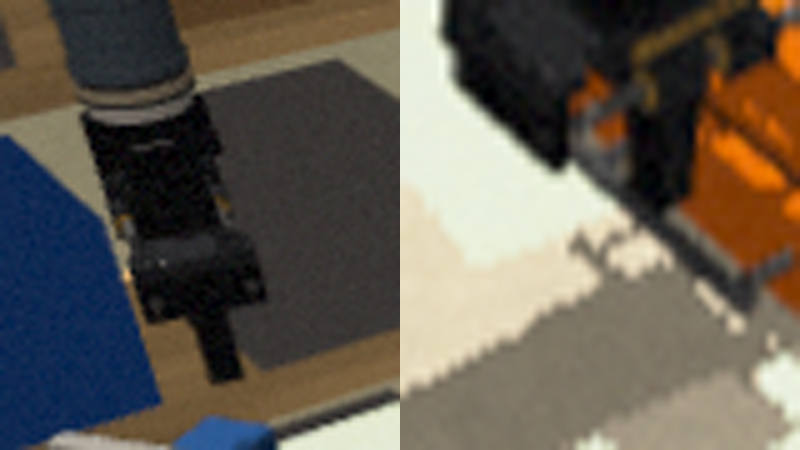

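The finger tips show about 6–8 px higher than the reported TCP projects, roughly 30 mm in z. The jaws probably closed above the bar. I'll back off and check the real tip height by touching the empty counter.

Call:
{"name": "drive_tool", "arguments": {
  "deltas": "0 0 0 80 0;0 0 0 80 0;0 -50 0 80 0;0 -100 0 80 0;0 -100 0 80 0;0 -100 0 30 0;0 -100 0 -10 0;0 -100 0 -14 0;0 -100 0 -16 0;0 -100 0 -17 0;0 -100 0 -18 0;0 -100 0 -18 0"
}}

```text
time_s: 4.85
position: [0.4989, 0.0077, 0.0086]
tcp_rot: [[0.083, 0.997, 0.003], [0.997, -0.083, -0.001], [-0.0, 0.003, -1.0]]
force: [-1.1, 0.4, -0.7]
opening: 0.004
grasp_force: 0.0
```

```bash
python3 -c "
from h import *
snap('side','s3.png');s=bot.read_state();p=s['position'];print(p,s['force'],s['joint_positions'])
q=proj('side',[p,p+[0,0,.03]]);print(q)
u,v=q[0].astype(int);im=cv2.imread('pics/full_s3.png');cv2.imwrite('pics/c4.png',cv2.resize(im[v-40:v+20,u-40:u+40],None,fx=8,fy=8,interpolation=cv2.INTER_CUBIC));print(u-40,v-40)"
```

```text
[0.49867947 0.00767543 0.00842828] [ 0.01408454  0.58093244 -0.08335344] [-1.19774910e+01  3.82233127e+01  1.08199964e+02 -6.19887439e-04
  3.34329367e+01 -7.22919250e+00]
[[301.22633208 234.49275302]
 [301.18084139 227.8932746 ]]
261 194
```

View pics/c4.png

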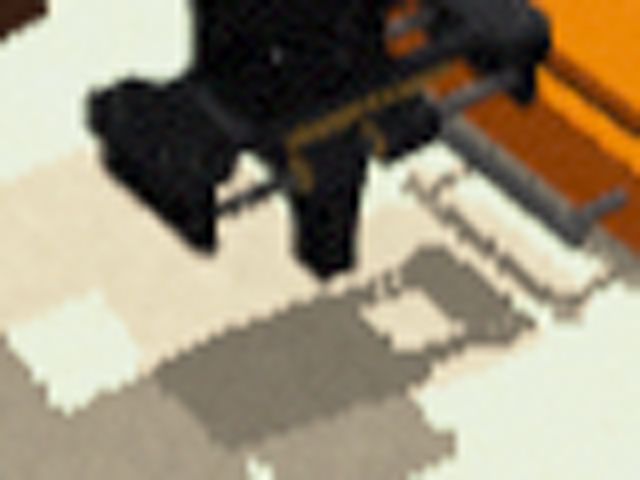

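The tip's lower corner is at side pixel (301.6,227.8), exactly where a point 30 mm above the reported TCP projects, and the tip is clear of its shadow. I'll touch down to confirm.

Call:
{"name": "drive_tool", "arguments": {
  "deltas": "0 0 0 -15 0;0 0 0 -20 0;0 0 0 -24 0;0 0 0 -26 0;0 0 0 -27 0;0 0 0 -28 0;0 0 0 -29 0;0 0 0 -30 0;0 0 0 -31 0;0 0 0 -32 0;0 0 0 -32 0"
}}

```text
time_s: 6.0
position: [0.4977, 0.0078, -0.0249]
tcp_rot: [[0.083, 0.997, -0.0], [0.997, -0.083, 0.0], [0.0, -0.0, -1.0]]
force: [0.5, 0.1, -0.5]
opening: 0.003
grasp_force: 0.0
```

Call:
{"name": "drive_tool", "arguments": {
  "deltas": "0 0 0 -1 0;0 0 0 -2 0;0 0 0 -3 0;0 0 0 -4 0;0 0 0 -5 0;0 0 0 -5 0;0 0 0 -5 0"
}}

```text
time_s: 6.7
position: [0.4977, 0.0078, -0.0298]
tcp_rot: [[0.083, 0.997, -0.0], [0.997, -0.083, 0.0], [0.0, -0.0, -1.0]]
force: [-0.7, -0.3, 0.3]
opening: 0.009
grasp_force: 0.0
```

Call:
{"name": "drive_tool", "arguments": {
  "deltas": "0 0 0 -1 0;0 0 0 -2 0;0 0 0 -3 0;0 0 0 -4 0;0 0 0 -4 0"
}}

```text
time_s: 7.2
position: [0.4978, 0.0078, -0.0324]
tcp_rot: [[0.083, 0.997, 0.001], [0.997, -0.083, -0.0], [-0.0, 0.001, -1.0]]
force: [-2.1, -0.5, 13.4]
opening: 0.004
grasp_force: 6.5
```

Contact occurs at reported z = -32 mm, so true z = reported + 32 mm. Redoing the handle grasp with that correction.

Call:
{"name": "drive_tool", "arguments": {
  "deltas": "28 0 0 40 0;28 0 0 92 0;28 0 0 92 0;28 101 -1 92 0;28 101 -1 92 0;28 101 -1 92 0;28 101 -1 92 0;28 101 -1 65 0;28 101 -1 45 0;28 101 -1 35 0;28 101 -1 28 0;28 101 -1 28 0"
}}

```text
time_s: 8.4
position: [0.5974, 0.007, -0.0066]
tcp_rot: [[0.083, 0.997, -0.002], [0.997, -0.083, 0.0], [0.0, -0.002, -1.0]]
force: [0.0, -0.9, -0.1]
opening: 0.318
grasp_force: 0.0
```

Call:
{"name": "drive_tool", "arguments": {
  "deltas": "0 0 0 0 0;0 0 0 0 0;0 0 0 0 0;0 0 0 0 0;0 0 0 0 0"
}}

```text
time_s: 8.9
position: [0.5993, 0.0067, -0.005]
tcp_rot: [[0.083, 0.997, 0.001], [0.997, -0.083, -0.0], [-0.0, 0.001, -1.0]]
force: [-0.7, -0.9, 5.0]
opening: 0.118
grasp_force: 30.0
```

Gripped (10.3 mm, 30 N). Pulling.

Call:
{"name": "drive_tool", "arguments": {
  "deltas": "0 -10 1 0 0;0 -25 2 0 0;0 -40 4 0 0;0 -55 5 0 0;0 -70 6 0 0;0 -85 8 0 0;0 -100 9 0 0;0 -115 10 0 0;0 -128 12 0 0;0 -136 12 0 0;0 -139 13 0 0;0 -139 13 0 0"
}}

```text
time_s: 10.1
position: [0.4609, 0.0194, -0.0051]
tcp_rot: [[0.083, 0.997, 0.003], [0.997, -0.083, -0.001], [-0.001, 0.003, -1.0]]
force: [2.0, -1.0, 8.1]
opening: 0.115
grasp_force: 30.0
```

Call:
{"name": "drive_tool", "arguments": {
  "deltas": "28 0 0 0 0;28 0 0 0 0;28 0 0 0 0;28 0 0 40 0;28 0 0 90 0;28 0 0 140 0;28 0 0 190 0;50 0 50 190 0;50 0 100 190 0;50 0 150 190 0;50 0 200 190 0;50 0 200 190 0"
}}

```text
time_s: 11.3
position: [0.4583, 0.2251, 0.1838]
tcp_rot: [[0.076, 0.997, -0.001], [0.997, -0.076, 0.002], [0.002, -0.001, -1.0]]
force: [-0.5, -0.4, 1.0]
opening: 0.565
grasp_force: 0.0
```

```bash
python3 -c "
from h import *
snap('top','t5.png');s=bot.read_state();print(s['position'])
a=cv2.imread('pics/full_t5.png')[165:245,270:370]
cv2.imwrite('pics/c5.png',cv2.resize(a,(750,600),interpolation=cv2.INTER_CUBIC))"
```

```text
[0.45822035 0.22233223 0.1835128 ]
```

View pics/c5.png

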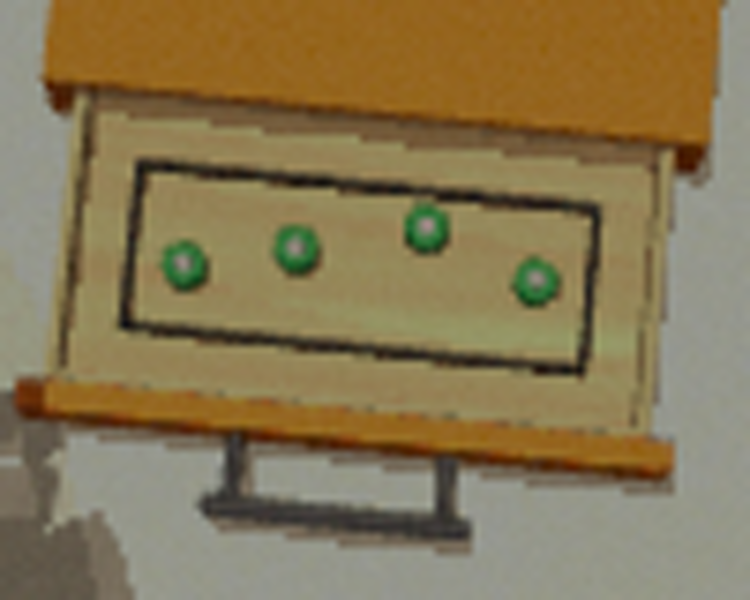

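Four plugs, their pink cores at crop (185,264), (297,247), (427,228), (536,279). Tray intact, drawer fully out.

```bash
cat >> h.py <<'E'
def plugs(im=None):
    im=imaging.capture('top') if im is None else im
    h=cv2.cvtColor(im,cv2.COLOR_RGB2HSV); m=cv2.inRange(h,(45,90,40),(85,255,255)); m[:140]=0;m[260:]=0
    m=cv2.morphologyEx(m,cv2.MORPH_CLOSE,np.ones((5,5)))
    n,l,st,c=cv2.connectedComponentsWithStats(m)
    return [(c[i].round(1),st[i,4],at('top',*c[i],.036)[:2].round(4)) for i in range(1,n) if st[i,4]>8]
E
python3 -c "
from h import *
im=cv2.imread('pics/full_t5.png')[:,:,::-1].copy()
for p in plugs(im):print(p)
for p in [(185,264),(297,247),(427,228),(536,279)]:print(at('top',270+p[0]/7.5,165+p[1]/7.5,.042)[:2].round(4))
for p in [(140,165),(600,210),(582,370),(125,325)]:print('fence',at('top',270+p[0]/7.5,165+p[1]/7.5,.032)[:2].round(4))"
```

```text
(array([326.5, 194.9]), np.int32(29), array([ 0.6027, -0.0217]))
(array([309.1, 197.6]), np.int32(27), array([0.5921, 0.0414]))
(array([294.1, 199.9]), np.int32(26), array([0.583 , 0.0956]))
(array([340.9, 202.3]), np.int32(26), array([ 0.576 , -0.0741]))
(array([617.4, 253.2]), np.int32(39), array([ 0.4047, -1.0496]))
[0.581  0.0932]
[0.5899 0.0394]
[ 0.5998 -0.0232]
[ 0.5754 -0.076 ]
fence [0.6311 0.1164]
fence [ 0.6113 -0.1074]
fence [ 0.5328 -0.0988]
fence [0.5525 0.1221]
```

Call:
{"name": "drive_tool", "arguments": {
  "deltas": "44 60 -150 -20 -0.8;44 60 -150 -20 -0.8;44 60 -150 -20 -0.8;44 60 -150 -20 -0.8;44 60 -150 -20 -0.8;44 118 -295 -80 -1.57;44 118 -295 -80 -1.57;44 118 -295 -80 -1.57;44 118 -295 -80 -1.57;44 118 -295 -80 -1.57;44 118 -295 -80 -1.57;44 118 -295 -80 -1.57"
}}

```text
time_s: 12.55
position: [0.5762, -0.0768, 0.1034]
tcp_rot: [[0.996, -0.084, -0.003], [-0.084, -0.996, 0.0], [-0.003, -0.0, -1.0]]
force: [-0.8, 0.3, 0.7]
opening: 0.507
grasp_force: 0.0
```

```bash
python3 -c "
from h import *
s=bot.read_state();print(s['position'],s['tcp_rot'][:,1])
snap('side','s6.png')
p=s['position'];q=proj('side',p+[0,0,.032])[0].astype(int);print(q)
im=cv2.imread('pics/full_s6.png');cv2.imwrite('pics/c6.png',cv2.resize(im[q[1]-40:q[1]+35,q[0]-50:q[0]+50],None,fx=7,fy=7,interpolation=cv2.INTER_CUBIC))
for x in plugs():print(x)"
```

```text
[ 0.57615823 -0.0768428   0.10335679] [-8.43093530e-02 -9.96439596e-01 -2.52240606e-04]
[335 207]
(array([309.1, 197.6]), np.int32(27), array([0.5921, 0.0414]))
(array([294.1, 199.9]), np.int32(26), array([0.583 , 0.0956]))
(array([615.5, 254. ]), np.int32(30), array([ 0.4015, -1.0429]))
```

View pics/c6.png

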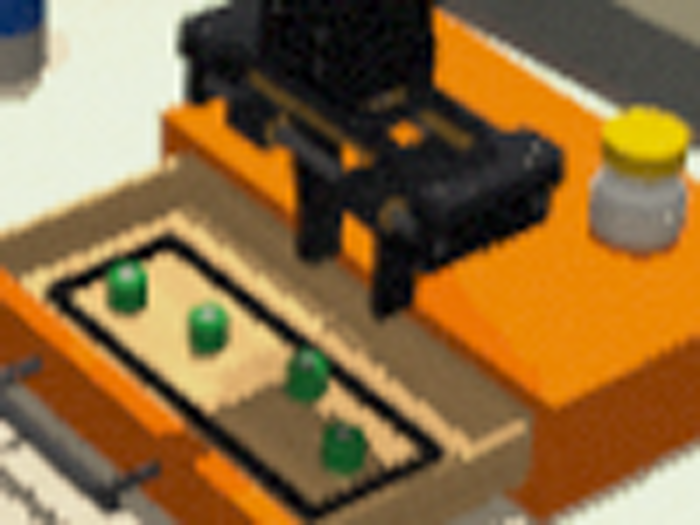

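The fingertips' midpoint at crop (355,285) matches the z-corrected projection (350,280), with the plug D at (343,447) below. Descending to grip its upper half.

Call:
{"name": "drive_tool", "arguments": {
  "deltas": "44 0 1 -45 0;44 0 1 -75 0;44 0 1 -95 0;44 0 1 -104 0;44 0 1 -104 0;0 0 1 -104 0;0 0 1 -104 0;0 0 1 -104 0;0 0 1 -104 0;0 0 1 -104 0"
}}

```text
time_s: 13.65
position: [0.5778, -0.0743, 0.0004]
tcp_rot: [[0.997, -0.082, 0.0], [-0.082, -0.997, -0.0], [0.0, 0.0, -1.0]]
force: [-0.1, 0.3, 0.9]
opening: 0.234
grasp_force: 30.0
```

Call:
{"name": "drive_tool", "arguments": {
  "deltas": "0 0 0 50 0;0 0 0 100 0;0 0 0 145 0;0 -8 -60 145 0;0 -15 -110 145 0;0 -21 -160 145 0;0 -27 -210 145 0;0 -32 -260 145 0;0 -32 -260 145 0;0 -32 -260 125 0;0 -32 -260 125 0;0 -32 -260 125 0"
}}

```text
time_s: 14.85
position: [0.5452, -0.3329, 0.1246]
tcp_rot: [[0.997, -0.082, -0.002], [-0.082, -0.997, 0.002], [-0.002, -0.002, -1.0]]
force: [0.4, 0.6, -1.4]
opening: 0.232
grasp_force: 30.0
```

```bash
python3 -c "
from h import *
s=bot.read_state();print(s['position'],s['opening'],s['grasp_force'])
snap('side','s7.png')
p=s['position'];q=proj('side',p+[0,0,.032])[0].astype(int);print(q)
im=cv2.imread('pics/full_s7.png');cv2.imwrite('pics/c7.png',cv2.resize(im[q[1]-20:q[1]+40,q[0]-40:q[0]+40],None,fx=8,fy=8,interpolation=cv2.INTER_CUBIC))
print((proj('side',[[.545,-.334,.131],p+[0,0,.022]])-q+[40,20])*8)"
```

```text
[ 0.54520061 -0.33294923  0.12463376] 0.2317834495478586 30.000105683575384
[390 245]
[[316.12230745 219.0103931 ]
 [319.26714812 185.52467365]]
```

View pics/c7.png

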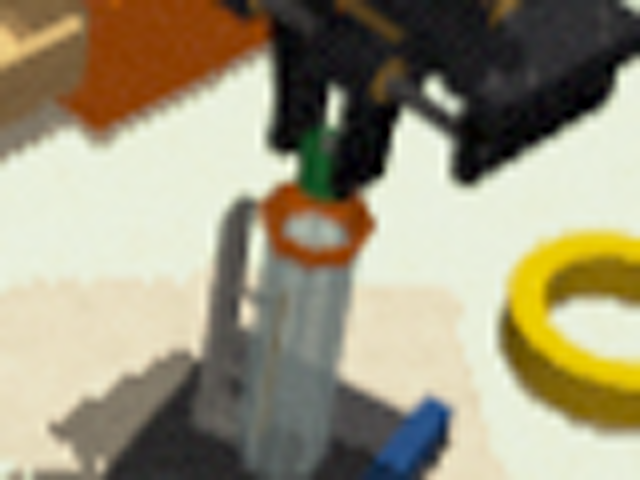

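The plug hangs centred over the mouth (plug foot at (318,195), mouth centre at (318,224)). Lowering and releasing.

Call:
{"name": "drive_tool", "arguments": {
  "deltas": "0 0 -1 -10 0;0 0 -1 -18 0;0 0 -1 -22 0;0 0 -1 -22 0;0 0 -1 -22 0;40 0 -1 -22 0;40 0 -1 -22 0;40 0 -1 -22 0;40 0 -1 -22 0"
}}

```text
time_s: 15.8
position: [0.5459, -0.3353, 0.1034]
tcp_rot: [[0.997, -0.082, 0.0], [-0.082, -0.997, -0.0], [0.0, 0.0, -1.0]]
force: [0.3, 0.6, 0.3]
opening: 0.439
grasp_force: 0.0
```

Call:
{"name": "drive_tool", "arguments": {
  "deltas": "44 0 0 40 0;44 0 50 60 0;44 13 100 60 0;44 25 150 60 0;44 35 200 60 0;44 45 250 60 0;44 55 312 60 0;44 55 312 60 0;44 55 312 60 0;44 55 312 60 0"
}}

```text
time_s: 16.8
position: [0.6008, -0.0231, 0.1633]
tcp_rot: [[0.997, -0.081, 0.0], [-0.081, -0.997, -0.001], [0.0, 0.001, -1.0]]
force: [1.1, -0.3, 0.8]
opening: 0.507
grasp_force: 0.0
```

```bash
python3 -c "
from h import *
s=bot.read_state();print(s['position'],s['opening'])
snap('side','s8.png');im=cv2.imread('pics/full_s8.png')
q=proj('side',[.545,-.334,.1])[0].astype(int)
a=im[q[1]-30:q[1]+45,q[0]-25:q[0]+25]; q=proj('side',[.58,0,.03])[0].astype(int);b=im[q[1]-37:q[1]+38,q[0]-37:q[0]+38]
cv2.imwrite('pics/c8.png',cv2.resize(np.hstack([a,b]),None,fx=6,fy=6,interpolation=cv2.INTER_CUBIC))
for x in plugs():print(x)"
```

```text
[ 0.60080323 -0.02310098  0.16331673] 0.5071266871897194
(array([326.9, 193.6]), np.int32(12), array([ 0.6076, -0.0232]))
(array([294.3, 199.2]), np.int32(30), array([0.5858, 0.095 ]))
(array([416., 208.]), np.int32(23), array([ 0.5579, -0.3462]))
(array([616.5, 253.7]), np.int32(33), array([ 0.4027, -1.0463]))
```

View pics/c8.png

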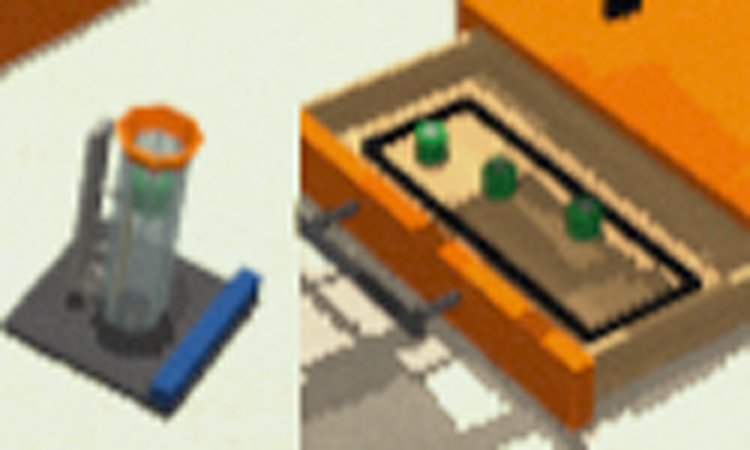

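Plug 1 sits high in the tube and the other three are unmoved. Picking C.

Call:
{"name": "drive_tool", "arguments": {
  "deltas": "44 0 1 -50 0;44 0 1 -100 0;44 0 1 -135 0;44 0 1 -155 0;44 0 1 -164 0;44 0 1 -164 0;0 0 1 -164 0;0 0 1 -164 0;0 0 1 -164 0;0 0 1 -164 0;0 0 1 -164 0"
}}

```text
time_s: 18.0
position: [0.6015, -0.0223, 0.0003]
tcp_rot: [[0.997, -0.082, 0.002], [-0.082, -0.997, -0.001], [0.002, 0.0, -1.0]]
force: [-0.3, -1.2, 5.4]
opening: 0.239
grasp_force: 30.0
```

Call:
{"name": "drive_tool", "arguments": {
  "deltas": "0 0 0 50 0;0 0 0 100 0;0 0 0 145 0;0 -8 -60 145 0;0 -16 -110 145 0;0 -24 -160 145 0;0 -36 -210 145 0;0 -46 -260 145 0;0 -56 -312 145 0;0 -56 -312 145 0;0 -56 -312 125 0;0 -56 -312 125 0"
}}

```text
time_s: 19.2
position: [0.5426, -0.3329, 0.1218]
tcp_rot: [[0.997, -0.083, -0.004], [-0.083, -0.997, 0.004], [-0.005, -0.004, -1.0]]
force: [-0.6, 1.4, -0.6]
opening: 0.233
grasp_force: 30.0
```

Call:
{"name": "drive_tool", "arguments": {
  "deltas": "0 0 0 -10 0;0 0 0 -18 0;0 0 0 -22 0;0 0 0 -22 0;0 0 0 -22 0;40 0 0 -22 0;40 0 0 -22 0;40 0 0 -22 0;40 0 0 -22 0"
}}

```text
time_s: 20.1
position: [0.5448, -0.3343, 0.1025]
tcp_rot: [[0.997, -0.082, 0.0], [-0.082, -0.997, -0.0], [0.0, 0.0, -1.0]]
force: [-0.0, -0.1, 0.5]
opening: 0.447
grasp_force: 0.0
```

Two plugs in. Now the rod, with jaws turned to close along x, clear of the blue look-alike.

Call:
{"name": "drive_tool", "arguments": {
  "deltas": "50 0 0 40 0;50 0 0 80 0;50 -5 100 80 0.6;50 -5 100 80 0.6;50 -5 200 80 0.9;50 -5 200 80 0.9;50 -10 300 80 1.2;50 -10 300 80 1.2;50 -10 400 80 1.57;50 -10 400 80 1.57;50 -15 500 80 1.57;50 -15 500 80 1.57"
}}

```text
time_s: 21.3
position: [0.5296, 0.1674, 0.1825]
tcp_rot: [[0.146, 0.989, 0.001], [0.989, -0.146, 0.0], [0.0, 0.001, -1.0]]
force: [-0.2, -0.4, -0.3]
opening: 0.577
grasp_force: 0.0
```

```bash
python3 -c "
from h import *
s=bot.read_state();print(s['position'],s['tcp_rot'][:,1])
snap('top','t9.png');t=cv2.imread('pics/full_t9.png');a=cv2.imread('pics/full_s8.png')
snap('side','s9.png');s=cv2.imread('pics/full_s9.png');f=lambda x,w,h:cv2.resize(x,(w,h),interpolation=cv2.INTER_CUBIC)
q=proj('side',[.545,-.334,.1])[0].astype(int);r=proj('side',[.52,.33,.12])[0].astype(int);print(q,r)
cv2.imwrite('pics/c9.png',np.hstack([f(s[q[1]-30:q[1]+45,q[0]-25:q[0]+25],267,400),f(s[r[1]-30:r[1]+45,r[0]-25:r[0]+25],267,400),f(t[195:240,205:235],266,400)]))
for x in plugs():print(x)"
```

```text
[0.52961663 0.1674213  0.18254113] [ 9.89215008e-01 -1.46468515e-01  8.00882787e-04]
[388 260] [250 168]
(array([309. , 197.1]), np.int32(28), array([0.5939, 0.0418]))
(array([294.3, 199.2]), np.int32(29), array([0.5855, 0.0947]))
(array([416.2, 207.6]), np.int32(28), array([ 0.5595, -0.3469]))
(array([625.5, 249.9]), np.int32(11), array([ 0.4165, -1.0786]))
(array([613. , 255.1]), np.int32(20), array([ 0.3976, -1.034 ]))
```

View pics/c9.png

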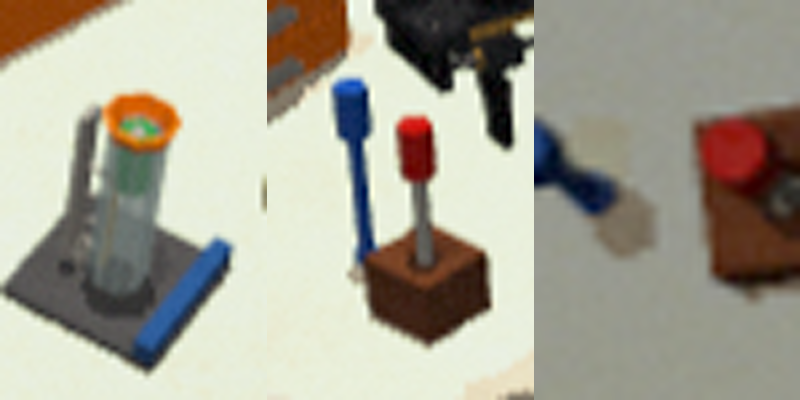

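Both plugs are stacked in the tube with the top just under the rim; the red rod is upright in its stand, the blue one leaning beside it. Grasping the red handle.

Call:
{"name": "drive_tool", "arguments": {
  "deltas": "50 -8 50 0 0.05;50 -8 100 0 0.05;50 -8 143 0 0.05;50 -8 143 0 0.05;50 -8 143 -40 0.05;50 -8 143 -75 0.05;50 -8 143 -92 0.05;50 -8 143 -92 0.05;0 -8 143 -92 0.05;0 -8 143 -92 0.05;0 -8 143 -92 0.05;0 -8 143 -92 0.05"
}}

```text
time_s: 22.65
position: [0.5226, 0.3086, 0.0915]
tcp_rot: [[0.103, 0.995, 0.002], [0.995, -0.103, 0.001], [0.001, 0.002, -1.0]]
force: [1.7, -0.6, -0.1]
opening: 0.298
grasp_force: 3.6
```

Call:
{"name": "drive_tool", "arguments": {
  "deltas": "0 0 0 0 0;0 0 0 0 0;0 0 0 0 0"
}}

```text
time_s: 22.95
position: [0.5224, 0.3088, 0.0914]
tcp_rot: [[0.103, 0.995, 0.002], [0.995, -0.103, 0.001], [0.001, 0.002, -1.0]]
force: [-0.9, -0.3, 6.8]
opening: 0.289
grasp_force: 30.0
```

Call:
{"name": "drive_tool", "arguments": {
  "deltas": "0 0 0 30 0;0 0 0 70 0;0 0 0 120 0;0 0 0 165 0;0 0 0 165 0;0 0 -50 165 0;0 2 -100 165 0;0 4 -150 165 0;0 6 -200 165 0;0 8 -250 165 0;0 10 -300 165 0;0 12 -350 165 0"
}}

```text
time_s: 24.15
position: [0.5326, -0.0429, 0.2539]
tcp_rot: [[0.103, 0.995, -0.002], [0.995, -0.103, 0.001], [0.0, -0.002, -1.0]]
force: [0.9, -0.3, -1.4]
opening: 0.292
grasp_force: 29.9
```

Call:
{"name": "drive_tool", "arguments": {
  "deltas": "0 2 -50 0 0;0 4 -100 0 0;0 6 -150 0 0;0 8 -200 0 0;0 10 -250 0 0;0 11 -293 0 0;0 11 -293 0 0;0 11 -293 0 0;0 11 -293 0 0"
}}

```text
time_s: 25.05
position: [0.5441, -0.3327, 0.2539]
tcp_rot: [[0.102, 0.995, -0.002], [0.995, -0.102, 0.003], [0.002, -0.002, -1.0]]
force: [0.4, 0.0, -1.1]
opening: 0.291
grasp_force: 30.0
```

```bash
python3 -c "
from h import *
s=bot.read_state();p=s['position'];print(p,s['tcp_rot'][:,1],s['opening'])
snap('side','s10.png');im=cv2.imread('pics/full_s10.png')
tip=p+[0,0,.032];P=proj('side',[tip,tip-[0,0,.116],[.545,-.334,.131]]);print(P)
q=P[2].astype(int);print((P-q+[40,60])*7)
cv2.imwrite('pics/c10.png',cv2.resize(im[q[1]-60:q[1]+25,q[0]-40:q[0]+40],None,fx=7,fy=7,interpolation=cv2.INTER_CUBIC))"
```

```text
[ 0.54410533 -0.33267691  0.25391145] [ 0.99476774 -0.10213416 -0.00239992] 0.2911123231597843
[[395.63506827 210.12655851]
 [390.54709322 242.28840794]
 [389.51528843 252.37629914]]
[[326.4454779  126.88590955]
 [290.82965257 352.01885557]
 [283.60701902 422.63409397]]
```

View pics/c10.png

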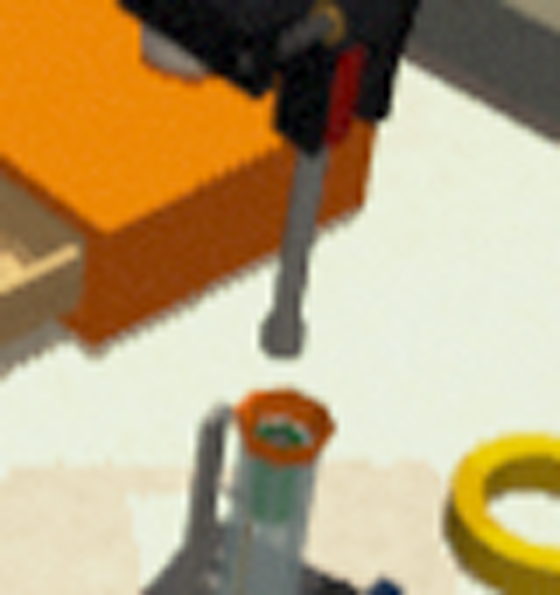

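Rod hangs with its foot at crop (283,348), about 6 mm towards +y of vertical (2.5° lean); mouth centre at (283,427). Compensating in y and entering.

Call:
{"name": "drive_tool", "arguments": {
  "deltas": "0 1 -5 0 0;0 1 -5 -20 0;0 1 -5 -35 0;0 1 -5 -42 0;0 1 -5 -50 0;0 1 -5 -58 0;0 1 -5 -58 0"
}}

```text
time_s: 25.8
position: [0.5458, -0.3392, 0.1968]
tcp_rot: [[0.103, 0.995, -0.0], [0.995, -0.103, 0.0], [0.0, -0.0, -1.0]]
force: [-1.3, 0.7, -0.9]
opening: 0.294
grasp_force: 30.0
```

Call:
{"name": "drive_tool", "arguments": {
  "deltas": "0 0 1 -8 0;0 0 1 -16 0;0 0 1 -24 0;0 0 1 -30 0"
}}

```text
time_s: 26.2
position: [0.5467, -0.3396, 0.1682]
tcp_rot: [[0.103, 0.995, 0.003], [0.995, -0.103, -0.003], [-0.003, 0.003, -1.0]]
force: [-0.2, -1.1, 6.2]
opening: 0.291
grasp_force: 30.0
```

Call:
{"name": "drive_tool", "arguments": {
  "deltas": "0 0 1 -8 0;0 0 2 -16 0;0 0 2 -22 0;0 0 2 -26 0;0 0 2 -30 0;0 0 2 -32 0;0 0 2 -32 0"
}}

```text
time_s: 26.9
position: [0.5467, -0.3377, 0.1359]
tcp_rot: [[0.103, 0.995, 0.002], [0.995, -0.103, -0.003], [-0.003, 0.003, -1.0]]
force: [1.3, -1.7, 2.7]
opening: 0.294
grasp_force: 30.0
```

Call:
{"name": "drive_tool", "arguments": {
  "deltas": "0 0 0 -2 0;0 0 0 -4 0;0 0 0 -5 0;0 0 0 -6 0;0 0 0 -6 0"
}}

```text
time_s: 27.4
position: [0.5472, -0.3383, 0.1332]
tcp_rot: [[0.103, 0.995, 0.004], [0.995, -0.103, -0.005], [-0.004, 0.004, -1.0]]
force: [-1.6, -0.6, 17.6]
opening: 0.288
grasp_force: 30.1
```

Bottomed (17.6 N at the expected height). Withdrawing to the same pose as before to check the lean by template match with the earlier picture.

Call:
{"name": "drive_tool", "arguments": {
  "deltas": "0 0 0 25 0;0 0 0 60 0;0 0 0 100 0;0 -2 2 126 0;0 -2 5 126 0;0 -2 5 126 0;0 -2 5 126 0;0 -2 5 126 0"
}}

```text
time_s: 28.2
position: [0.5427, -0.3303, 0.2526]
tcp_rot: [[0.103, 0.995, -0.004], [0.995, -0.103, 0.003], [0.003, -0.004, -1.0]]
force: [-0.3, -0.3, -1.5]
opening: 0.286
grasp_force: 30.0
```

```bash
cat > lean.py <<'E'
from h import *
import sys
s=bot.read_state();p=s['position'];print(p,s['opening'],s['force'])
im=imaging.capture('side')[:,:,::-1]; cv2.imwrite('pics/full_%s.png'%sys.argv[1],im)
ref=cv2.imread('pics/full_s10.png')
p0=np.array([.5441,-.3327,.2539])
pr=proj('side',[p0,p]);print('expected shift',pr[1]-pr[0])
for nm,(X,Y) in dict(foot=(283,340),shaft=(305,200),mouth=(283,427)).items():
    u,v=int(round(389-40+X/7)),int(round(252-60+Y/7))
    h=5
    T=ref[v-h:v+h+1,u-h:u+h+1]; S=im[v-h-8:v+h+9,u-h-8:u+h+9]
    f=8;T=cv2.resize(T,None,fx=f,fy=f,interpolation=cv2.INTER_CUBIC);S=cv2.resize(S,None,fx=f,fy=f,interpolation=cv2.INTER_CUBIC)
    r=cv2.matchTemplate(S,T,cv2.TM_CCOEFF_NORMED);_,mx,_,l=cv2.minMaxLoc(r);print(nm,mx,(np.array(l)/f-8))
E
python3 lean.py s11
```

```text
[ 0.54268471 -0.33028116  0.25260431] 0.28621443151697573 [-0.30174766 -0.34313115 -1.48185936]
expected shift [-1.06979064  0.17197599]
foot 0.9894540905952454 [-0.375  0.25 ]
shaft 0.9891449213027954 [-0.75   0.375]
mouth 0.6670171022415161 [0. 0.]
```

```bash
python3 -c "
from h import *
c=[at('side',u,v,.05) for u,v in [(243.4,187.7),(255.2,179.7),(266.8,187.2),(255.2,194.3)]]
print(np.round(c,4),np.mean(c,0))
t=[at('side',225+(415-267)/5.34,138+y/5.33,z) for y,z in [(124,.161)]];print(t)
print('hole px',225+(424-267)/5.34,138+262/5.33, at('side',225+(424-267)/5.34,138+262/5.33,.05))"
```

```text
[[0.4826 0.3304 0.05  ]
 [0.5504 0.3467 0.05  ]
 [0.5526 0.2736 0.05  ]
 [0.4904 0.264  0.05  ]] [0.51902421 0.30366713 0.05      ]
[array([0.52322095, 0.31185156, 0.161     ])]
hole px 254.40074906367042 187.15572232645403 [0.51671587 0.30548315 0.05      ]
```

Call:
{"name": "drive_tool", "arguments": {
  "deltas": "0 -2 50 5 0;0 -4 100 5 0;0 -6 150 5 0;0 -8 200 5 0;0 -10 250 5 0;0 -12 300 5 0;0 -14 350 5 0;0 -16 400 5 0;0 -18 450 5 0;0 -20 500 5 0;0 -22 550 5 0;0 -23 600 5 0"
}}

```text
time_s: 29.45
position: [0.5199, 0.2699, 0.2593]
tcp_rot: [[0.103, 0.995, -0.002], [0.995, -0.103, -0.001], [-0.001, -0.001, -1.0]]
force: [1.3, 0.3, -0.4]
opening: 0.289
grasp_force: 30.0
```

Call:
{"name": "drive_tool", "arguments": {
  "deltas": "0 0 37 0 0;0 0 37 0 0;0 0 37 -40 0;0 0 37 -80 0;0 0 37 -100 0;0 0 37 -100 0;0 0 37 -100 0"
}}

```text
time_s: 30.15
position: [0.5211, 0.3043, 0.16]
tcp_rot: [[0.104, 0.995, -0.001], [0.995, -0.104, -0.0], [-0.001, -0.001, -1.0]]
force: [0.3, 0.1, -0.2]
opening: 0.287
grasp_force: 30.0
```

Call:
{"name": "drive_tool", "arguments": {
  "deltas": "0 -1 -2 0 0;0 -1 -2 -10 0;0 -1 -2 -18 0;0 -1 -2 -22 0;0 -1 -2 -26 0;0 -1 -2 -30 0;0 -1 -2 -34 0;0 -1 -2 -34 0"
}}

```text
time_s: 30.95
position: [0.5244, 0.3064, 0.1338]
tcp_rot: [[0.103, 0.995, 0.012], [0.995, -0.103, 0.007], [0.009, 0.011, -1.0]]
force: [-4.6, 1.4, 29.6]
opening: 0.292
grasp_force: 30.8
```

Foot touches the rim. Backing up and looking closely.

Call:
{"name": "drive_tool", "arguments": {
  "deltas": "0 0 0 15 0;0 0 0 15 0;0 0 0 15 0"
}}

```text
time_s: 31.25
position: [0.5197, 0.303, 0.141]
tcp_rot: [[0.103, 0.995, 0.0], [0.995, -0.103, -0.0], [0.0, 0.0, -1.0]]
force: [0.4, 0.1, -1.7]
opening: 0.294
grasp_force: 29.9
```

```bash
python3 -c "
from h import *
s=bot.read_state();p=s['position'];print(p,s['force'])
snap('side','s12.png');snap('top','t12.png');im=cv2.imread('pics/full_s12.png')
P=proj('side',[[.519,.306,.05],p+[0,0,.032-.116],p+[0,0,.032]]);q=np.array([255,175]);print((P-q+[25,25])*11)
a=cv2.resize(im[150:200,230:280],None,fx=11,fy=11,interpolation=cv2.INTER_CUBIC);cv2.imwrite('pics/c12.png',a)"
```

```text
[0.5196983  0.30297321 0.14095765] [ 0.39381526  0.05237208 -1.70575016]
[[272.82882028 405.71966234]
 [278.14938319 392.22766921]
 [254.21123874 106.86662963]]
```

View pics/c12.png

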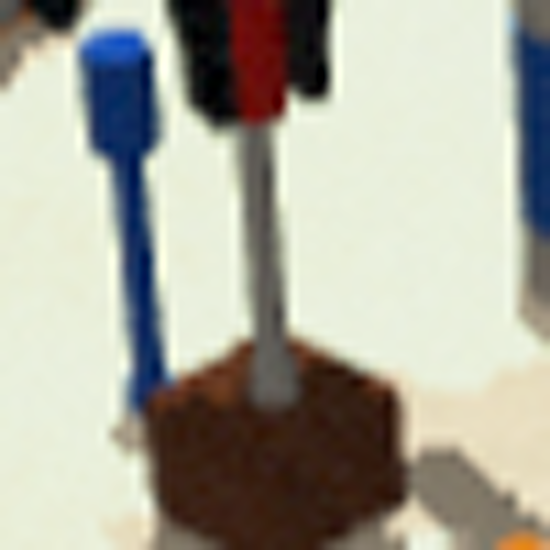

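The foot (crop (274,400)) sits slightly towards the camera from the hole centre; the chamfer also pushed the tool (+4,+4) mm, which agrees with the original grasp pose. Shifting by that.

Call:
{"name": "drive_tool", "arguments": {
  "deltas": "0 3 6 0 0;0 3 6 0 0;0 3 6 -6 0;0 3 6 -10 0;0 3 6 -13 0;0 3 6 -16 0;0 3 6 -19 0;0 3 6 -19 0"
}}

```text
time_s: 32.15
position: [0.5281, 0.3141, 0.1312]
tcp_rot: [[0.104, 0.994, 0.014], [0.994, -0.104, 0.011], [0.012, 0.013, -1.0]]
force: [-2.8, 4.3, 35.7]
opening: 0.295
grasp_force: 31.7
```

```bash
python3 -c "
from h import *
s=bot.read_state();print(s['position'],s['force'],s['moment'])
im=cv2.imread('pics/full_s12.png');snap('side','s13.png');j=cv2.imread('pics/full_s13.png')
for r in range(176,190):print(r,[int(x) for x in im[r,246:264].mean(1)],'|',[int(x) for x in j[r,246:264].mean(1)])
"
```

```text
[0.5281144  0.31409234 0.13118334] [-2.83600669  4.286995   35.70238835] [0.94521548 1.54833294 0.01189567]
176 [232, 232, 231, 231, 231, 231, 167, 100, 93, 112, 227, 230, 231, 232, 231, 230, 231, 231] | [230, 231, 230, 232, 231, 230, 179, 105, 95, 102, 224, 230, 230, 230, 232, 231, 231, 230]
177 [231, 232, 231, 232, 232, 232, 185, 103, 90, 99, 225, 231, 231, 232, 232, 230, 232, 230] | [233, 232, 231, 232, 231, 231, 201, 107, 94, 82, 226, 230, 231, 231, 230, 231, 232, 231]
178 [231, 232, 230, 229, 232, 230, 199, 106, 91, 78, 227, 232, 232, 232, 232, 230, 230, 231] | [232, 231, 230, 231, 230, 230, 217, 113, 92, 83, 225, 232, 231, 233, 233, 231, 230, 231]
179 [231, 230, 231, 231, 230, 231, 218, 109, 92, 85, 211, 231, 232, 230, 232, 231, 231, 231] | [231, 230, 231, 232, 231, 231, 231, 116, 94, 86, 213, 231, 231, 231, 231, 231, 230, 232]
180 [230, 231, 231, 230, 230, 206, 185, 105, 92, 85, 147, 192, 216, 229, 231, 230, 230, 231] | [231, 231, 230, 230, 231, 207, 186, 100, 96, 86, 147, 188, 217, 230, 231, 230, 231, 232]
181 [231, 231, 231, 231, 208, 129, 69, 87, 93, 86, 67, 90, 151, 188, 2
[... 651 characters left out ...]
, 35, 30, 31, 48] | [36, 33, 32, 32, 55, 32, 43, 89, 95, 94, 80, 46, 30, 34, 32, 38, 35, 34]
186 [54, 34, 34, 49, 53, 44, 42, 73, 76, 77, 66, 37, 34, 37, 31, 33, 35, 31] | [33, 42, 34, 34, 37, 33, 35, 83, 93, 91, 76, 40, 34, 32, 34, 28, 34, 34]
187 [36, 33, 36, 30, 36, 35, 29, 40, 50, 47, 34, 39, 30, 33, 40, 34, 35, 36] | [37, 35, 39, 36, 35, 36, 36, 60, 74, 70, 52, 36, 35, 37, 32, 34, 35, 34]
188 [30, 33, 32, 33, 36, 38, 35, 33, 35, 38, 36, 38, 30, 27, 36, 32, 29, 30] | [38, 32, 35, 36, 35, 37, 35, 40, 36, 31, 30, 37, 32, 30, 33, 27, 30, 30]
189 [29, 36, 27, 34, 36, 31, 37, 26, 30, 34, 37, 35, 33, 34, 28, 33, 34, 26] | [30, 33, 36, 31, 35, 39, 34, 32, 35, 37, 39, 33, 35, 30, 33, 33, 31, 31]
```

```bash
python3 -c "
from h import *
np.set_printoptions(precision=4,suppress=True)
print('foot s12',[at('side',254.6,185.4,z)[:2] for z in(.055,.057,.06)],'s13',[at('side',254.7,186.3,z)[:2] for z in(.047,.05)])
for f in('full_t0.png','full_t9.png'):
  t=cv2.imread('pics/'+f)[198:234,222:248].astype(int)
  h=cv2.cvtColor(t.astype(np.uint8),cv2.COLOR_BGR2HSV)
  print(f);
  for r in range(0,36,1):print(198+r,' '.join('%3d'%x for x in t[r,:,2]))
  break
"
```

```text
foot s12 [array([0.5204, 0.3087]), array([0.5187, 0.3061]), array([0.5162, 0.3023])] s13 [array([0.5236, 0.3134]), array([0.5211, 0.3096])]
full_t0.png
198 138 140 141 142 142 140 140 138 139 139 139 141 142 142 141 143 141 136 138 141 139 141 139 141 138 140
199 140 139 139 139 140 141 139 141 142 135 137 142 140 141 139 140 142 139 140 139 139 141 139 138 141 140
200 139 140 140 141 141 138 138 139 140 140 142 140 140 142 140 137 140 140 139 138 140 141 140 140 139 139
201 142 139 140 141 140 140 141 139 137 140 141 139 140 140 139 138 136 139 141 138 142 138 140 141 139 137
202 142 140 139 139 140 139 139 138 140 139 141 138 137 140 138 140 139 139 139 140 140 142 140 139 141 138
203 141 138 141 141 142 140 139 137 140 141 139 139 138 137 139 141 141 139 140 140 140 140 139 138 138 139
204 140 140 139 139 141 135 141 141 139 140 139 139 140 139 141 140 140 140 137 139 138 141 138 140 140 142
205 142 139 138 139 142 138 141 139 141 140 141 139 141 140 138 140 143 139 141 138 143 141 141 139 138 139
206 138 142 141 140 141 140 139 139 140 139 141 136 129 118 118 115 104  89  83 107 
[... 2239 characters left out ...]
 106 112 135 136 136 138 134 138 139 140 138 141 141
228 138 141 140 142 139 135 127 107 116 133 136 136 135 138 134 139 139 140 140 141 139 138 141 140 140 138
229 140 139 139 142 139 138 137 135 135 139 140 142 140 141 141 140 139 138 140 139 142 140 140 138 139 138
230 139 139 140 141 141 140 140 138 141 141 138 139 140 141 140 140 141 139 138 138 141 138 140 140 141 139
231 141 138 140 138 141 140 140 138 142 142 142 139 140 139 137 140 141 139 139 141 139 138 140 140 141 140
232 141 141 140 141 138 138 143 136 139 140 142 140 139 140 140 139 138 140 138 139 142 140 138 138 140 138
233 138 140 138 140 144 140 142 139 140 141 139 138 139 140 141 139 138 140 141 141 140 141 140 138 138 139
```

```bash
python3 -c "
from h import *
np.set_printoptions(precision=4,suppress=True)
print('stand',at('top',232.4,215.65,.05),'dark',at('top',234.35,217.65,.05))
print(proj('top',[[.52,.309,.05],[.522,.311,.161]]))
s=cv2.imread('pics/full_s9.png')
for r in range(176,200):print(r,' '.join('%3d'%x for x in s[r,241:270,2]))
"
```

```text
stand [0.5216 0.3136 0.05  ] dark [0.5145 0.3065 0.05  ]
[[233.691  216.1164]
 [227.777  211.2729]]
176 100  21   5 179 232 234 233 233 234 234 232 143 103  87 149 228 232 234 233 235 234 233 234 233 233 233 232 233 234
177 123  32  19 155 230 233 234 234 234 234 232 158 103  92 153 231 234 234 233 234 234 234 233 233 234 233 233 234 234
178 141  38  16 123 231 232 234 232 234 233 233 171 102  92 153 230 234 234 233 233 233 234 233 232 233 233 232 233 233
179 140  43  15 125 230 234 235 234 232 233 234 168 105  92 126 222 233 233 234 234 234 233 232 234 234 233 234 234 233
180 167  50   6 103 229 231 234 233 233 232 217 142  98  97  87 175 204 224 233 234 233 233 233 234 234 234 234 232 234
181 189  56  10  69 229 233 232 232 233 216 160 103  96  92  90 120 139 175 206 224 234 234 234 232 233 233 231 234 234
182 219  67  17  54 228 233 233 218 198 159 120 104 100  94  87 107 110 110 132 174 205 224 231 233 234 233 233 232 234
183 219  71  22   8 193 215 200 158 120 116 114 104  96  95  88  91  99 103 102 113 136 175 203 225 233 233 232 233 233
184 174  54  18  23 106 153 127 123 117 
[... 1179 characters left out ...]
  59  63  61  60  62  62  59  60  60  62  51  47  49  56  59  54  57  52  54  54  47  75 228 231 233
195 232 233 222  89  59  58  59  63  63  62  62  60  61  58  50  55  51  51  54  52  52  53  55  54  54  72 228 234 234
196 234 233 232 130  62  60  57  63  61  63  64  61  63  59  55  53  53  50  50  50  52  55  53  74 122 181 230 235 235
197 235 233 234 165 109  76  61  60  61  62  63  62  62  61  55  51  54  52  53  48  49  69 103 180 209 232 235 233 233
198 233 233 233 209 199 136 111  76  64  63  63  62  61  61  57  53  57  55  47  49  71 177 199 231 233 234 235 233 233
199 233 233 234 233 232 211 199 138 108  75  60  63  60  63  55  55  52  55  72  96 179 233 234 234 235 233 234 234 235
```

Call:
{"name": "drive_tool", "arguments": {
  "deltas": "0 -3 -6 25 0;0 -3 -6 25 0;0 -3 -6 25 0"
}}

```text
time_s: 32.5
position: [0.5196, 0.3029, 0.1469]
tcp_rot: [[0.103, 0.995, 0.0], [0.995, -0.103, 0.0], [0.0, 0.0, -1.0]]
force: [-0.6, 0.4, -1.5]
opening: 0.287
grasp_force: 29.7
```

Call:
{"name": "drive_tool", "arguments": {
  "deltas": "0 4 10 0 0;0 4 10 0 0;0 4 10 -6 0;0 4 10 -10 0;0 4 10 -13 0;0 4 10 -16 0;0 4 10 -19 0;0 4 10 -19 0"
}}

```text
time_s: 33.3
position: [0.5246, 0.3148, 0.1319]
tcp_rot: [[0.104, 0.995, 0.003], [0.995, -0.104, 0.004], [0.004, 0.002, -1.0]]
force: [-3.7, 1.9, 16.7]
opening: 0.294
grasp_force: 29.9
```

```bash
python3 -c "
from h import *
s=bot.read_state();print(s['position'],s['force'],s['moment'])"
```

```text
[0.5246159  0.31477324 0.13193789] [-3.66549329  1.8886241  16.65832201] [ 0.21484185  1.22427425 -0.03913972]
```

Call:
{"name": "drive_tool", "arguments": {
  "deltas": "0 0 0 2 0;0 -1 2 2 0;0 -2 3 2 0;0 -3 4 0 0;0 -3 4 -2 0;0 -3 4 -4 0;0 -3 4 -4 0"
}}

```text
time_s: 34.0
position: [0.5243, 0.3204, 0.1305]
tcp_rot: [[0.104, 0.995, 0.009], [0.995, -0.104, 0.008], [0.008, 0.009, -1.0]]
force: [-2.7, 2.8, 23.5]
opening: 0.29
grasp_force: 30.0
```

```bash
python3 -c "
from h import *
s=bot.read_state();print(s['position'],s['force'],s['moment'])
j=imaging.capture('side').mean(2)
for r in range(176,191):print(r,[int(x) for x in j[r,244:266]])"
```

```text
[0.52432547 0.3204057  0.13053611] [-2.68088631  2.7946056  23.52479025] [0.53138362 1.08923438 0.00281393]
176 [182, 229, 231, 230, 229, 230, 232, 232, 128, 93, 86, 167, 228, 231, 231, 231, 229, 231, 231, 231, 232, 229]
177 [160, 228, 232, 232, 231, 231, 231, 230, 156, 99, 87, 146, 226, 230, 229, 231, 230, 230, 231, 232, 232, 230]
178 [134, 227, 230, 231, 232, 231, 229, 230, 168, 101, 92, 150, 228, 233, 231, 232, 230, 229, 231, 230, 232, 231]
179 [134, 227, 230, 231, 230, 231, 230, 230, 167, 103, 90, 122, 214, 230, 231, 231, 231, 230, 231, 232, 230, 230]
180 [116, 227, 233, 231, 231, 230, 230, 205, 130, 94, 94, 82, 143, 187, 212, 230, 231, 232, 232, 231, 231, 231]
181 [95, 227, 231, 232, 229, 230, 206, 127, 68, 93, 95, 83, 39, 68, 138, 184, 213, 223, 223, 229, 232, 231]
182 [76, 227, 229, 231, 204, 183, 122, 72, 54, 89, 92, 87, 47, 40, 29, 64, 138, 175, 202, 222, 230, 230]
183 [47, 201, 200, 183, 127, 71, 61, 52, 49, 82, 89, 90, 71, 36, 35, 29, 34, 80, 140, 174, 211, 223]
184 [50, 122, 106, 57, 52, 52, 51, 36, 53, 84, 89, 91, 83, 43, 33, 31, 30, 34, 51, 81, 140, 174]
185 [46, 47, 42, 39, 38, 32, 34, 29, 51, 87, 96, 92, 84, 42, 40, 30, 35, 38, 34, 33, 53, 80]
186 [33, 34, 34, 36, 34, 31, 34, 34, 42, 81, 94, 95, 76, 40, 34, 31, 30, 32, 31, 32, 31, 32]
187 [32, 38, 31, 40, 28, 38, 35, 36, 31, 59, 75, 73, 50, 37, 36, 34, 39, 37, 33, 35, 34, 30]
188 [37, 37, 29, 39, 36, 32, 35, 34, 42, 38, 38, 38, 30, 31, 31, 37, 37, 35, 33, 31, 31, 34]
189 [36, 25, 32, 35, 27, 33, 33, 32, 38, 35, 36, 40, 44, 44, 39, 37, 33, 33, 32, 33, 31, 35]
190 [40, 29, 33, 30, 37, 34, 37, 33, 39, 34, 37, 34, 44, 42, 34, 32, 29, 32, 31, 34, 29, 36]
```

Call:
{"name": "drive_tool", "arguments": {
  "deltas": "0 0 -2 2 0;0 0 -4 3 0;0 0 -6 3 0;0 0 -8 3 0;0 0 -8 3 0;0 0 -8 18 0;0 0 -8 18 0;0 0 -8 18 0"
}}

```text
time_s: 34.85
position: [0.5208, 0.3089, 0.142]
tcp_rot: [[0.103, 0.995, 0.0], [0.995, -0.103, -0.0], [-0.0, 0.0, -1.0]]
force: [-0.2, 0.1, -1.0]
opening: 0.296
grasp_force: 29.9
```

```bash
cat > rodpx.py <<'E'
from h import *
s=bot.read_state();p=s['position'];print(p,s['force'].round(1))
j=imaging.capture('side').mean(2)
pr=proj('side',[p+[0,0,.032-d] for d in(.01,.03,.05,.07,.09,.102,.116)])
print('tcp axis px',pr.round(1).tolist())
for r in range(int(pr[0][1]),int(pr[-1][1])+6):
  print(r,[int(x) for x in j[r,244:266]])
E
python3 rodpx.py
```

```text
[0.52076438 0.30885998 0.14204945] [-0.2  0.1 -1. ]
tcp axis px [[252.6, 161.1], [253.0, 165.7], [253.4, 170.2], [253.7, 174.7], [254.1, 179.1], [254.3, 181.7], [254.6, 184.7]]
161 [134, 228, 230, 231, 213, 181, 191, 102, 94, 87, 210, 230, 230, 230, 229, 231, 230, 232, 231, 230, 230, 231]
162 [135, 228, 231, 231, 232, 230, 231, 114, 94, 89, 170, 228, 231, 230, 229, 231, 230, 232, 231, 231, 231, 231]
163 [194, 229, 229, 230, 228, 230, 230, 124, 95, 90, 146, 227, 231, 231, 230, 230, 230, 228, 230, 229, 230, 230]
164 [229, 232, 229, 229, 231, 228, 230, 154, 98, 90, 148, 227, 231, 231, 231, 232, 231, 229, 230, 230, 231, 231]
165 [230, 231, 227, 230, 229, 229, 229, 165, 100, 89, 135, 226, 231, 231, 230, 229, 229, 231, 232, 230, 231, 230]
166 [229, 230, 227, 228, 229, 230, 229, 166, 99, 89, 114, 226, 231, 231, 231, 230, 230, 231, 231, 231, 231, 231]
167 [228, 230, 229, 229, 231, 231, 229, 180, 105, 95, 101, 225, 230, 230, 231, 231, 231, 233, 231, 229, 230, 230]
168 [227, 230, 228, 229, 231, 230, 230, 196, 106, 92, 85, 225, 229, 230, 230, 230, 230, 230, 231, 231, 230, 233]
169 [227, 230, 23
[... 1518 characters left out ...]
41, 81, 143, 185, 209, 222, 224, 230]
183 [49, 200, 200, 185, 125, 68, 66, 59, 56, 87, 93, 93, 88, 52, 33, 35, 27, 69, 128, 175, 200, 224]
184 [51, 125, 117, 71, 60, 64, 61, 54, 55, 85, 95, 97, 83, 53, 35, 26, 29, 32, 36, 83, 138, 174]
185 [66, 57, 55, 49, 50, 54, 50, 47, 44, 68, 79, 77, 72, 43, 37, 35, 33, 34, 34, 52, 57, 76]
186 [52, 38, 31, 32, 28, 28, 35, 36, 32, 33, 56, 52, 44, 33, 31, 37, 34, 32, 30, 32, 41, 32]
187 [35, 37, 30, 35, 38, 35, 41, 35, 27, 34, 33, 36, 37, 28, 36, 38, 33, 32, 27, 31, 29, 33]
188 [33, 36, 34, 28, 35, 31, 31, 35, 40, 32, 34, 37, 36, 32, 37, 32, 35, 31, 33, 32, 30, 34]
189 [37, 38, 33, 34, 36, 30, 33, 32, 36, 33, 34, 34, 34, 36, 34, 34, 26, 24, 33, 30, 33, 33]
```

Call:
{"name": "drive_tool", "arguments": {
  "deltas": "0 -2 2 0 0;0 -2 2 0 0;0 -2 2 -5 0;0 -2 2 -8 0;0 -2 2 -11 0;0 -2 2 -13 0;0 -2 2 -15 0;0 -2 2 -15 0"
}}

```text
time_s: 35.7
position: [0.5199, 0.3128, 0.1317]
tcp_rot: [[0.104, 0.995, 0.003], [0.995, -0.104, 0.004], [0.004, 0.003, -1.0]]
force: [-4.2, 1.0, 20.6]
opening: 0.291
grasp_force: 30.1
```

```bash
python3 rodpx.py | sed -n '1,2p;/^17[0-9]/p;/^18/p'
```

```text
[0.51988846 0.31284688 0.13169345] [-4.2  1.  20.6]
tcp axis px [[252.0, 163.1], [252.4, 167.7], [252.8, 172.2], [253.1, 176.6], [253.5, 181.0], [253.7, 183.6], [254.0, 186.6]]
170 [222, 230, 230, 231, 231, 231, 231, 129, 96, 91, 166, 228, 230, 231, 230, 229, 231, 231, 230, 230, 230, 231]
171 [226, 228, 230, 230, 232, 230, 230, 140, 97, 89, 148, 226, 230, 230, 230, 230, 229, 230, 230, 232, 230, 230]
172 [224, 228, 230, 228, 230, 230, 230, 154, 101, 89, 147, 225, 230, 230, 229, 229, 230, 229, 231, 230, 231, 231]
173 [227, 227, 229, 227, 230, 232, 230, 166, 101, 94, 136, 226, 229, 231, 230, 230, 229, 229, 230, 230, 230, 231]
174 [224, 229, 228, 229, 229, 230, 231, 182, 104, 94, 101, 226, 230, 230, 230, 230, 230, 231, 231, 232, 230, 232]
175 [205, 228, 232, 229, 231, 231, 231, 202, 109, 93, 77, 225, 231, 230, 230, 229, 230, 230, 231, 230, 231, 230]
176 [182, 230, 230, 231, 229, 231, 231, 219, 110, 96, 83, 225, 231, 232, 231, 232, 229, 230, 231, 231, 230, 231]
177 [161, 229, 230, 231, 232, 230, 231, 230, 114, 92, 86, 211, 230, 231, 230, 231, 231, 232, 231, 232, 231, 231]
178 [136, 228, 2
[... 497 characters left out ...]
38, 65, 139, 183, 210, 225, 231, 231]
183 [51, 201, 202, 183, 128, 69, 61, 61, 62, 90, 91, 74, 52, 33, 35, 29, 32, 60, 133, 175, 212, 229]
184 [53, 121, 110, 62, 63, 63, 64, 53, 78, 92, 95, 88, 59, 39, 31, 35, 30, 34, 54, 85, 139, 186]
185 [49, 45, 39, 38, 54, 56, 51, 32, 76, 91, 97, 94, 72, 35, 34, 27, 37, 36, 28, 45, 55, 77]
186 [41, 33, 34, 38, 34, 35, 35, 30, 63, 92, 93, 91, 70, 43, 32, 32, 35, 31, 31, 27, 29, 31]
187 [29, 35, 37, 31, 29, 35, 37, 38, 50, 79, 84, 79, 58, 40, 35, 27, 32, 40, 31, 33, 30, 28]
188 [35, 29, 32, 33, 34, 29, 37, 34, 30, 55, 52, 49, 37, 40, 35, 31, 35, 35, 28, 34, 40, 29]
189 [40, 34, 36, 38, 31, 39, 35, 39, 40, 33, 33, 35, 31, 39, 38, 29, 30, 32, 32, 30, 26, 40]
```

Call:
{"name": "drive_tool", "arguments": {
  "deltas": "0 -1 0 2 0;0 -2 0 2 0;0 -3 0 1 0;0 -4 0 1 0;0 -4 0 0 0;0 -4 0 0 0"
}}

```text
time_s: 36.35
position: [0.5183, 0.3127, 0.1318]
tcp_rot: [[0.103, 0.995, 0.009], [0.995, -0.103, 0.004], [0.005, 0.008, -1.0]]
force: [-1.3, 0.4, 17.4]
opening: 0.291
grasp_force: 30.0
```

```bash
python3 rodpx.py | sed -n '1,2p;/^17[68]/p;/^18[3-9]/p'
```

```text
[0.5183396  0.312711   0.13180921] [-1.3  0.4 17.4]
tcp axis px [[251.7, 163.3], [252.0, 167.8], [252.4, 172.3], [252.8, 176.7], [253.2, 181.1], [253.4, 183.7], [253.7, 186.7]]
176 [182, 229, 230, 231, 231, 231, 231, 181, 104, 92, 102, 225, 230, 231, 231, 231, 231, 232, 231, 231, 229, 229]
178 [135, 227, 230, 232, 230, 230, 231, 231, 115, 93, 86, 210, 230, 232, 231, 231, 232, 231, 231, 231, 232, 231]
183 [46, 200, 201, 186, 126, 71, 64, 62, 66, 91, 93, 77, 44, 30, 37, 35, 27, 70, 129, 185, 216, 230]
184 [54, 122, 112, 70, 69, 63, 65, 56, 80, 90, 91, 88, 62, 30, 30, 29, 28, 48, 62, 86, 150, 191]
185 [50, 46, 53, 52, 66, 50, 51, 43, 79, 89, 93, 90, 73, 38, 30, 37, 38, 31, 50, 63, 58, 77]
186 [29, 37, 33, 31, 56, 36, 37, 31, 67, 90, 91, 90, 76, 40, 30, 36, 31, 33, 37, 49, 41, 34]
187 [35, 33, 36, 37, 38, 35, 35, 35, 47, 77, 78, 76, 60, 38, 35, 34, 32, 34, 29, 27, 32, 35]
188 [30, 35, 31, 32, 34, 32, 35, 38, 39, 49, 52, 51, 33, 34, 34, 32, 37, 32, 31, 33, 28, 36]
189 [37, 38, 36, 32, 33, 33, 29, 36, 33, 40, 34, 36, 33, 38, 35, 36, 30, 30, 34, 36, 29, 33]
```

Both cameras' face-centre estimates agree on (0.5217,0.3137); the dark disc I used was contaminated by the handle's shadow. Lifting, remeasuring the foot, and correcting towards that.

Call:
{"name": "drive_tool", "arguments": {
  "deltas": "0 4 0 15 0;0 4 0 15 0;0 4 0 15 0;0 4 0 15 0"
}}

```text
time_s: 36.8
position: [0.5178, 0.3106, 0.141]
tcp_rot: [[0.103, 0.995, -0.002], [0.995, -0.103, -0.001], [-0.001, -0.002, -1.0]]
force: [0.9, -0.4, -1.7]
opening: 0.294
grasp_force: 29.9
```

```bash
python3 rodpx.py | sed -n '1,2p;/^16[1-4]/p;/^17[68]/p;/^18[1-9]/p'; python3 -c "
from h import *
print(proj('side',[[.5217,.3137,.05],[.5217,.3137,.058],[.5217-.006,.3137-.0067,.058],[.5237,.3137,.058],[.5217,.3157,.058]]))"
```

```text
[0.51783598 0.31060474 0.14104228] [ 0.9 -0.4 -1.7]
tcp axis px [[251.7, 161.4], [252.1, 166.0], [252.5, 170.5], [252.9, 175.0], [253.2, 179.4], [253.5, 182.0], [253.7, 185.0]]
161 [135, 226, 231, 197, 141, 190, 99, 93, 86, 167, 228, 230, 231, 230, 231, 231, 230, 230, 230, 231, 231, 230]
162 [137, 228, 231, 231, 215, 230, 127, 97, 86, 147, 228, 230, 231, 230, 231, 230, 231, 230, 231, 229, 231, 230]
163 [194, 230, 231, 230, 231, 228, 153, 100, 90, 151, 227, 229, 230, 230, 232, 232, 230, 229, 230, 230, 229, 231]
164 [228, 231, 231, 231, 229, 228, 164, 103, 89, 134, 228, 231, 230, 231, 232, 231, 231, 231, 230, 230, 231, 232]
176 [181, 228, 231, 232, 230, 231, 231, 232, 116, 92, 84, 211, 230, 229, 231, 231, 232, 229, 231, 231, 231, 231]
178 [135, 227, 230, 232, 231, 231, 231, 231, 129, 96, 89, 168, 228, 231, 232, 232, 231, 231, 230, 231, 230, 230]
181 [94, 228, 231, 231, 229, 230, 207, 128, 74, 88, 91, 75, 68, 93, 145, 187, 218, 230, 230, 231, 231, 231]
182 [75, 228, 231, 231, 207, 184, 123, 71, 77, 89, 90, 83, 69, 55, 36, 84, 147, 181, 209, 226, 225, 231]
183 [46, 201, 200, 186, 128, 71, 61, 62, 84, 90, 90, 89, 66, 39, 28, 24, 33, 61, 132, 176, 199, 228]
184 [50, 125, 116, 73, 61, 68, 59, 57, 80, 92, 92, 91, 73, 41, 30, 37, 33, 35, 62, 89, 138, 188]
185 [50, 52, 54, 52, 52, 53, 51, 38, 59, 84, 95, 77, 64, 37, 32, 29, 35, 35, 49, 59, 55, 78]
186 [37, 32, 36, 36, 36, 31, 32, 30, 35, 59, 73, 53, 43, 33, 33, 35, 34, 37, 37, 50, 42, 33]
187 [30, 37, 32, 31, 37, 37, 39, 38, 35, 28, 36, 33, 34, 35, 35, 29, 29, 32, 29, 32, 34, 33]
188 [33, 35, 35, 33, 28, 41, 34, 33, 38, 39, 33, 39, 36, 32, 35, 37, 36, 35, 32, 35, 35, 32]
189 [39, 34, 39, 29, 30, 30, 35, 34, 37, 38, 34, 38, 35, 36, 33, 38, 30, 31, 28, 29, 34, 30]
[[254.19994633 185.80173079]
 [254.0538777  184.0950086 ]
 [253.80854097 185.37751972]
 [254.47421655 183.90799524]
 [253.75031086 183.88161381]]
```

Call:
{"name": "drive_tool", "arguments": {
  "deltas": "0 3 3 0 0;0 3 3 0 0;0 3 3 -5 0;0 3 3 -8 0;0 3 3 -11 0;0 3 3 -13 0;0 3 3 -15 0;0 3 3 -15 0"
}}

```text
time_s: 37.65
position: [0.5227, 0.3157, 0.1312]
tcp_rot: [[0.103, 0.995, 0.003], [0.995, -0.103, 0.004], [0.004, 0.003, -1.0]]
force: [-4.1, 0.3, 17.8]
opening: 0.294
grasp_force: 30.1
```

```bash
python3 rodpx.py | sed -n '1,2p;/^17[68]/p;/^18[3-9]/p'
```

```text
[0.52269429 0.31574526 0.13120307] [-4.1  0.3 17.8]
tcp axis px [[252.1, 162.7], [252.5, 167.3], [252.9, 171.7], [253.3, 176.2], [253.7, 180.5], [253.9, 183.1], [254.1, 186.1]]
176 [181, 229, 231, 230, 229, 231, 231, 231, 138, 98, 88, 142, 226, 230, 231, 230, 231, 230, 231, 230, 230, 230]
178 [133, 226, 231, 230, 229, 230, 230, 231, 168, 101, 92, 136, 227, 230, 231, 231, 231, 231, 232, 231, 231, 231]
183 [43, 202, 200, 186, 129, 71, 64, 63, 36, 83, 93, 85, 68, 36, 32, 32, 37, 61, 133, 171, 199, 222]
184 [48, 123, 109, 62, 53, 52, 52, 50, 48, 87, 93, 89, 85, 44, 27, 33, 34, 29, 49, 81, 138, 174]
185 [46, 48, 31, 36, 35, 41, 37, 30, 37, 90, 96, 90, 82, 45, 32, 34, 32, 35, 32, 33, 54, 76]
186 [31, 36, 34, 38, 37, 35, 33, 27, 37, 88, 96, 91, 78, 43, 35, 37, 35, 33, 38, 34, 39, 32]
187 [31, 30, 31, 36, 36, 37, 33, 33, 33, 67, 74, 70, 54, 40, 38, 34, 37, 34, 31, 35, 31, 34]
188 [37, 33, 36, 35, 31, 41, 31, 37, 35, 35, 44, 37, 34, 38, 38, 39, 31, 33, 36, 33, 28, 33]
189 [38, 34, 38, 27, 34, 37, 34, 31, 36, 30, 32, 32, 36, 38, 35, 33, 29, 31, 28, 34, 35, 33]
```

Call:
{"name": "drive_tool", "arguments": {
  "deltas": "0 0 0 4 0;0 -1 0 4 0;0 -2 0 4 0;0 -3 0 4 0;0 -4 0 4 0;0 -5 0 4 0;0 -5 0 3 0;0 -5 0 3 0"
}}

```text
time_s: 38.5
position: [0.5188, 0.3146, 0.1318]
tcp_rot: [[0.103, 0.995, 0.005], [0.995, -0.103, 0.001], [0.002, 0.004, -1.0]]
force: [1.2, -0.3, 8.5]
opening: 0.293
grasp_force: 30.0
```

Call:
{"name": "drive_tool", "arguments": {
  "deltas": "0 0 1 0 0;0 0 2 0 0;0 0 3 0 0;0 0 3 0 0"
}}

```text
time_s: 38.9
position: [0.5187, 0.3168, 0.1316]
tcp_rot: [[0.102, 0.995, 0.004], [0.995, -0.102, -0.0], [0.0, 0.004, -1.0]]
force: [3.9, -0.6, 9.0]
opening: 0.292
grasp_force: 30.0
```

Call:
{"name": "drive_tool", "arguments": {
  "deltas": "0 1 0 0 0;0 2 0 0 0;0 3 0 0 0;0 4 0 0 0;0 5 0 0 0;0 5 0 0 0"
}}

```text
time_s: 39.5
position: [0.5205, 0.3168, 0.1313]
tcp_rot: [[0.103, 0.995, -0.003], [0.995, -0.103, -0.001], [-0.001, -0.003, -1.0]]
force: [-0.1, 0.7, 11.2]
opening: 0.293
grasp_force: 30.0
```

Call:
{"name": "drive_tool", "arguments": {
  "deltas": "0 0 1 0 0;0 0 2 0 0;0 0 3 0 0;0 -1 3 0 0;0 -2 3 0 0;0 -3 3 0 0;0 -4 3 0 0;0 -4 3 0 0"
}}

```text
time_s: 40.3
position: [0.5189, 0.3196, 0.1312]
tcp_rot: [[0.102, 0.995, 0.003], [0.995, -0.102, -0.001], [-0.0, 0.003, -1.0]]
force: [3.0, -1.4, 6.9]
opening: 0.289
grasp_force: 30.0
```

```bash
python3 rodpx.py | sed -n '1,2p;/^17[68]/p;/^18[3-9]/p'
```

```text
[0.51889041 0.31955628 0.1312408 ] [ 3.  -1.4  6.9]
tcp axis px [[250.7, 162.6], [251.1, 167.2], [251.5, 171.7], [251.9, 176.1], [252.3, 180.5], [252.5, 183.0], [252.8, 186.0]]
176 [180, 228, 230, 231, 230, 231, 230, 165, 101, 89, 137, 228, 231, 231, 231, 230, 230, 231, 231, 230, 230, 229]
178 [135, 227, 232, 231, 230, 230, 232, 218, 109, 93, 83, 225, 231, 231, 230, 230, 233, 230, 231, 230, 231, 231]
183 [48, 202, 200, 184, 127, 69, 62, 39, 60, 90, 91, 82, 53, 36, 34, 30, 35, 85, 139, 176, 210, 223]
184 [51, 121, 108, 58, 52, 47, 51, 37, 69, 92, 95, 85, 69, 42, 34, 33, 32, 45, 61, 86, 139, 174]
185 [45, 49, 39, 30, 37, 35, 34, 34, 61, 89, 94, 91, 79, 36, 32, 29, 34, 33, 49, 61, 56, 77]
186 [34, 39, 35, 36, 37, 33, 32, 28, 53, 89, 95, 90, 72, 33, 39, 33, 29, 32, 37, 52, 46, 32]
187 [34, 34, 27, 34, 38, 37, 33, 35, 47, 73, 78, 70, 50, 32, 35, 35, 33, 36, 31, 28, 26, 26]
188 [31, 33, 37, 32, 36, 39, 38, 37, 38, 40, 43, 34, 38, 34, 31, 38, 37, 30, 28, 29, 34, 23]
189 [35, 35, 35, 29, 33, 31, 33, 35, 31, 32, 34, 38, 41, 41, 40, 35, 31, 32, 27, 32, 28, 40]
```

Call:
{"name": "drive_tool", "arguments": {
  "deltas": "0 1 -2 0 0;0 2 -4 0 0;0 2 -6 0 0;0 2 -8 0 0;0 2 -8 0 0;0 2 -8 10 0;0 2 -8 10 0;0 2 -8 10 0;0 2 -8 10 0"
}}

```text
time_s: 41.25
position: [0.5185, 0.3115, 0.1391]
tcp_rot: [[0.103, 0.995, -0.003], [0.995, -0.103, -0.001], [-0.001, -0.003, -1.0]]
force: [0.6, 1.1, -0.8]
opening: 0.29
grasp_force: 30.0
```

```bash
python3 rodpx.py | sed -n '1,2p;/^16[1-3]/p;/^17[68]/p;/^18[1-8]/p'
```

```text
[0.51854061 0.31147844 0.1391005 ] [ 0.6  1.1 -0.8]
tcp axis px [[251.7, 161.7], [252.1, 166.3], [252.5, 170.8], [252.9, 175.3], [253.3, 179.6], [253.5, 182.2], [253.8, 185.2]]
161 [134, 226, 232, 199, 139, 171, 104, 88, 86, 146, 227, 230, 231, 230, 231, 231, 230, 232, 230, 230, 230, 230]
162 [133, 227, 231, 229, 213, 229, 153, 99, 89, 150, 226, 230, 231, 230, 229, 231, 230, 231, 232, 231, 231, 230]
163 [193, 229, 230, 230, 230, 230, 164, 100, 91, 134, 228, 229, 231, 230, 230, 230, 230, 230, 229, 230, 231, 231]
176 [183, 227, 230, 230, 229, 230, 231, 231, 138, 95, 90, 148, 228, 231, 231, 231, 230, 229, 231, 230, 231, 229]
178 [134, 227, 231, 232, 230, 231, 231, 231, 167, 99, 91, 135, 226, 230, 231, 231, 231, 232, 230, 231, 232, 232]
181 [90, 225, 230, 231, 230, 231, 206, 129, 70, 89, 92, 85, 68, 91, 146, 188, 213, 229, 231, 231, 230, 231]
182 [73, 224, 229, 230, 205, 184, 126, 72, 63, 89, 94, 87, 76, 52, 33, 81, 142, 185, 210, 224, 225, 230]
183 [47, 201, 202, 185, 128, 69, 62, 61, 65, 87, 96, 87, 87, 46, 33, 30, 32, 63, 132, 173, 200, 221]
184 [55, 120, 110, 70, 63, 61, 61, 56, 53, 90, 90, 90, 86, 48, 34, 34, 37, 35, 60, 86, 139, 174]
185 [46, 48, 40, 55, 54, 53, 55, 43, 39, 90, 95, 93, 84, 45, 36, 39, 35, 34, 48, 52, 56, 79]
186 [35, 29, 36, 37, 32, 35, 35, 32, 28, 75, 75, 69, 66, 36, 32, 28, 36, 30, 33, 31, 39, 33]
187 [33, 35, 31, 29, 30, 37, 37, 30, 30, 41, 42, 42, 28, 33, 32, 31, 34, 27, 34, 28, 35, 35]
188 [35, 33, 37, 31, 30, 37, 38, 32, 35, 36, 36, 33, 36, 40, 28, 32, 35, 25, 31, 32, 33, 31]
```

Call:
{"name": "drive_tool", "arguments": {
  "deltas": "0 3 7 0 0;0 3 7 0 0;0 3 7 0 0;0 3 7 -4 0;0 3 7 -7 0;0 3 7 -10 0;0 3 7 -13 0;0 3 7 -13 0"
}}

```text
time_s: 42.1
position: [0.5235, 0.3205, 0.1303]
tcp_rot: [[0.104, 0.995, 0.002], [0.995, -0.104, 0.003], [0.004, 0.002, -1.0]]
force: [-2.6, 0.9, 13.6]
opening: 0.29
grasp_force: 30.1
```

```bash
python3 rodpx.py | sed -n '1,2p;/^17[68]/p;/^18[3-9]/p'
```

```text
[0.52352796 0.32054881 0.13033275] [-2.6  0.9 13.6]
tcp axis px [[251.6, 162.3], [252.0, 166.9], [252.4, 171.4], [252.8, 175.8], [253.1, 180.1], [253.4, 182.7], [253.6, 185.7]]
176 [181, 229, 231, 231, 231, 230, 230, 231, 117, 96, 85, 183, 229, 230, 231, 229, 230, 231, 231, 230, 230, 230]
178 [134, 228, 230, 232, 231, 230, 231, 231, 155, 103, 92, 147, 226, 232, 230, 232, 232, 230, 230, 231, 231, 232]
183 [45, 200, 197, 181, 127, 72, 52, 53, 50, 87, 91, 88, 72, 35, 36, 37, 29, 75, 139, 177, 198, 222]
184 [47, 123, 103, 49, 53, 53, 34, 29, 55, 86, 88, 96, 84, 44, 37, 35, 37, 34, 48, 78, 137, 174]
185 [46, 48, 42, 35, 37, 37, 28, 28, 51, 88, 95, 95, 82, 46, 35, 38, 31, 29, 26, 39, 51, 77]
186 [40, 33, 36, 32, 38, 38, 41, 32, 40, 83, 87, 86, 72, 42, 35, 28, 40, 34, 31, 42, 35, 31]
187 [32, 37, 33, 31, 37, 37, 40, 38, 36, 62, 63, 63, 50, 37, 37, 31, 33, 35, 32, 36, 33, 25]
188 [38, 34, 31, 37, 31, 31, 32, 38, 30, 37, 36, 29, 34, 37, 30, 36, 35, 35, 35, 34, 30, 33]
189 [39, 33, 30, 35, 33, 34, 35, 34, 37, 34, 35, 38, 36, 31, 37, 32, 30, 29, 23, 33, 29, 31]
```

Call:
{"name": "drive_tool", "arguments": {
  "deltas": "0 0 0 9 0;0 -2 1 9 0;0 -2 1 9 0;0 -2 1 5 0;0 -2 1 2 0;0 -2 1 0 0;0 -2 1 0 0"
}}

```text
time_s: 42.85
position: [0.5222, 0.3216, 0.1302]
tcp_rot: [[0.104, 0.995, 0.003], [0.995, -0.104, 0.003], [0.004, 0.003, -1.0]]
force: [-2.9, 2.3, 15.4]
opening: 0.289
grasp_force: 30.0
```

Call:
{"name": "drive_tool", "arguments": {
  "deltas": "0 0 0 9 0;0 0 2 9 0;0 0 2 9 0;0 0 2 5 0;0 0 2 2 0;0 0 2 0 0;0 0 2 0 0"
}}

```text
time_s: 43.55
position: [0.5219, 0.3234, 0.1297]
tcp_rot: [[0.104, 0.995, 0.003], [0.995, -0.104, 0.003], [0.003, 0.003, -1.0]]
force: [-2.1, 1.3, 12.3]
opening: 0.289
grasp_force: 30.0
```

Call:
{"name": "drive_tool", "arguments": {
  "deltas": "0 0 0 9 0;0 -2 0 9 0;0 -2 0 9 0;0 -2 0 5 0;0 -2 0 2 0;0 -2 0 0 0;0 -2 0 0 0"
}}

```text
time_s: 44.25
position: [0.5201, 0.3236, 0.1305]
tcp_rot: [[0.104, 0.995, 0.003], [0.995, -0.104, 0.003], [0.004, 0.003, -1.0]]
force: [-3.0, 1.0, 17.7]
opening: 0.291
grasp_force: 30.1
```

Call:
{"name": "drive_tool", "arguments": {
  "deltas": "0 0 0 9 0;0 4 2 9 0;0 4 2 9 0;0 4 2 5 0;0 4 2 2 0;0 4 2 0 0;0 4 2 0 0"
}}

```text
time_s: 44.95
position: [0.5228, 0.324, 0.1263]
tcp_rot: [[0.103, 0.995, -0.0], [0.995, -0.103, 0.0], [-0.0, -0.0, -1.0]]
force: [1.8, -0.5, -1.6]
opening: 0.295
grasp_force: 29.9
```

Call:
{"name": "drive_tool", "arguments": {
  "deltas": "0 0 0 9 0;0 0 2 9 0;0 0 2 9 0;0 0 2 5 0;0 0 2 2 0;0 0 2 0 0;0 0 2 0 0"
}}

```text
time_s: 45.65
position: [0.5224, 0.3258, 0.1265]
tcp_rot: [[0.103, 0.995, -0.001], [0.995, -0.103, -0.001], [-0.001, -0.001, -1.0]]
force: [0.4, 0.1, -0.8]
opening: 0.29
grasp_force: 29.9
```

Call:
{"name": "drive_tool", "arguments": {
  "deltas": "0 0 0 9 0;0 2 0 9 0;0 2 0 9 0;0 2 0 5 0;0 2 0 2 0;0 2 0 0 0;0 2 0 0 0"
}}

```text
time_s: 46.35
position: [0.5242, 0.3258, 0.1265]
tcp_rot: [[0.103, 0.995, -0.001], [0.995, -0.103, -0.001], [-0.001, -0.001, -1.0]]
force: [-0.3, -0.3, -1.2]
opening: 0.291
grasp_force: 29.9
```

```bash
python3 rodpx.py | sed -n '1,2p;/^17[68]/p;/^18[3-9]/p'
```

```text
[0.52422081 0.3257633  0.12646911] [-0.3 -0.3 -1.2]
tcp axis px [[251.0, 162.6], [251.4, 167.2], [251.8, 171.6], [252.2, 176.0], [252.6, 180.3], [252.8, 182.9], [253.0, 185.9]]
176 [181, 229, 231, 231, 230, 231, 231, 161, 98, 93, 114, 226, 231, 230, 231, 231, 229, 230, 231, 231, 229, 231]
178 [131, 226, 232, 231, 230, 229, 231, 217, 112, 93, 87, 226, 231, 232, 230, 230, 232, 231, 231, 232, 232, 232]
183 [48, 199, 194, 182, 121, 64, 34, 30, 74, 94, 89, 82, 54, 33, 29, 36, 35, 78, 133, 177, 198, 214]
184 [47, 125, 99, 45, 36, 35, 34, 32, 84, 92, 91, 86, 65, 41, 22, 30, 27, 34, 34, 80, 140, 172]
185 [47, 44, 38, 36, 37, 32, 34, 31, 81, 92, 95, 89, 71, 41, 40, 33, 36, 33, 33, 32, 52, 78]
186 [31, 29, 34, 33, 37, 32, 36, 33, 68, 92, 96, 89, 68, 34, 34, 34, 34, 35, 41, 40, 35, 30]
187 [33, 27, 29, 37, 38, 34, 36, 34, 42, 71, 76, 72, 52, 38, 31, 35, 37, 38, 35, 35, 29, 32]
188 [31, 30, 33, 32, 32, 34, 36, 38, 32, 35, 38, 34, 31, 39, 37, 39, 38, 34, 28, 33, 29, 31]
189 [40, 34, 32, 34, 33, 34, 25, 30, 34, 33, 33, 36, 40, 40, 40, 37, 34, 30, 34, 27, 29, 30]
```

No contact force any more at that depth, so the foot has found the hole. Descending.

Call:
{"name": "drive_tool", "arguments": {
  "deltas": "0 -1 -1 -3 0;0 -1 -1 -6 0;0 -1 -1 -9 0;0 -1 -1 -12 0;0 -1 -1 -15 0;0 -1 -1 -15 0"
}}

```text
time_s: 47.0
position: [0.5234, 0.3248, 0.1116]
tcp_rot: [[0.103, 0.995, -0.001], [0.995, -0.103, -0.0], [-0.001, -0.001, -1.0]]
force: [-0.8, 0.1, -1.1]
opening: 0.29
grasp_force: 29.9
```

Call:
{"name": "drive_tool", "arguments": {
  "deltas": "0 0 -1 -5 0;0 0 -2 -10 0;0 0 -3 -14 0;0 0 -4 -17 0;0 0 -4 -19 0;0 0 -4 -19 0"
}}

```text
time_s: 47.6
position: [0.5239, 0.3213, 0.0929]
tcp_rot: [[0.103, 0.995, 0.0], [0.995, -0.103, 0.001], [0.001, 0.0, -1.0]]
force: [0.2, 1.8, -2.8]
opening: 0.287
grasp_force: 29.9
```

Call:
{"name": "drive_tool", "arguments": {
  "deltas": "0 0 -2 -3 0;0 0 -4 -4 0;0 0 -4 -4 0;50 0 -4 -4 0;50 0 -4 -4 0;50 0 -4 -4 0;50 0 -4 -4 0;50 0 -4 40 0;50 0 -4 85 0;50 0 -54 90 0;50 0 -104 90 0;50 0 -104 90 0"
}}

```text
time_s: 48.8
position: [0.5237, 0.2119, 0.1839]
tcp_rot: [[0.108, 0.994, -0.0], [0.994, -0.108, -0.003], [-0.003, 0.0, -1.0]]
force: [-0.2, 0.9, -0.1]
opening: 0.575
grasp_force: 0.0
```

```bash
python3 -c "
from h import *
s=bot.read_state();print(s['position'],s['force'])
a=imaging.capture('side');t=imaging.capture('top');cv2.imwrite('pics/full_s14.png',a[:,:,::-1]);cv2.imwrite('pics/full_t14.png',t[:,:,::-1])
def red(im,box):
  x0,y0,x1,y1=box;h=cv2.cvtColor(im,cv2.COLOR_RGB2HSV)[y0:y1,x0:x1];m=((h[...,0]<8)|(h[...,0]>172))&(h[...,1]>170)&(h[...,2]>70)
  ys,xs=np.nonzero(m);return (xs.mean()+x0,ys.mean()+y0,xs.min()+x0,xs.max()+x0,ys.min()+y0,ys.max()+y0,len(xs))
b0=cv2.imread('pics/full_s9.png')[:,:,::-1];t0=cv2.imread('pics/full_t0.png')[:,:,::-1]
print(red(b0.copy(),(235,150,275,185)),red(a,(235,150,275,185)))
print(red(t0.copy(),(215,195,250,235)),red(t,(215,195,250,235)))
for x in plugs(t):print(x)"
```

```text
[0.5237339  0.21192743 0.18385539] [-0.16298261  0.90206394 -0.07989751]
(np.float64(252.6825396825397), np.float64(165.22222222222223), np.int64(250), np.int64(255), np.int64(160), np.int64(171), 63) (np.float64(251.54237288135593), np.float64(164.45762711864407), np.int64(249), np.int64(254), np.int64(159), np.int64(170), 59)<string>:7: RuntimeWarning: Mean of empty slice.
  ret = ret.dtype.type(ret / rcount)
Traceback (most recent call last):
ValueError: zero-size array to reduction operation minimum which has no identity
```

Rod is back in its stand, leaning about 3°, fully down. Now plugs A and B; rechecking their positions.

```bash
python3 -c "
from h import *
for f in ('full_t9.png','full_t14.png'):
  for x in plugs(cv2.imread('pics/'+f)[:,:,::-1].copy()):print(f,x)
# side green blobs
for f in ('full_s9.png','full_s14.png'):
  im=cv2.imread('pics/'+f);h=cv2.cvtColor(im,cv2.COLOR_BGR2HSV);m=cv2.inRange(h,(45,90,40),(85,255,255))
  n,l,st,c=cv2.connectedComponentsWithStats(m);print(f,[(c[i].round(1),st[i,4],at('side',*c[i],.032)[:2].round(4)) for i in range(1,n) if st[i,4]>8])
"
```

```text
full_t9.png (array([309. , 197.1]), np.int32(28), array([0.5939, 0.0418]))
full_t9.png (array([294.2, 199.3]), np.int32(27), array([0.5853, 0.0953]))
full_t9.png (array([416.4, 207.6]), np.int32(30), array([ 0.5593, -0.3475]))
full_t9.png (array([617. , 253.5]), np.int32(31), array([ 0.4036, -1.0481]))
full_t14.png (array([309., 197.]), np.int32(29), array([0.5943, 0.0417]))
full_t14.png (array([294.2, 199.1]), np.int32(29), array([0.5859, 0.0953]))
full_t14.png (array([623.4, 250.7]), np.int32(14), array([ 0.4136, -1.0709]))
full_t14.png (array([611.7, 255.9]), np.int32(19), array([ 0.3947, -1.0294]))
full_s9.png [(array([303.1, 207.3]), np.int32(28), array([0.5879, 0.0997])), (array([315. , 213.7]), np.int32(26), array([0.5949, 0.0418]))]
full_s14.png [(array([303.2, 207. ]), np.int32(27), array([0.5896, 0.1008])), (array([315. , 213.7]), np.int32(26), array([0.5949, 0.0418]))]
```

Call:
{"name": "drive_tool", "arguments": {
  "deltas": "44 61 -117 -20 -1.55;44 61 -117 -20 -1.55;44 61 -117 -20 -1.55;44 61 -117 -20 -1.55;44 61 -117 -20 -1.55;44 61 -117 -20 -1.55;44 61 -117 -20 -1.55;44 61 -117 -20 -1.55;44 61 -117 -20 -1.55;44 61 -117 -20 -1.55;44 61 -117 -50 -1.55;44 61 -117 -80 -1.55"
}}

```text
time_s: 50.1
position: [0.5862, 0.1017, 0.1033]
tcp_rot: [[0.997, -0.081, 0.003], [-0.081, -0.997, 0.0], [0.003, -0.001, -1.0]]
force: [-0.6, -0.3, 0.1]
opening: 0.509
grasp_force: 0.0
```

Call:
{"name": "drive_tool", "arguments": {
  "deltas": "44 0 0 0 0;44 0 0 0 0"
}}

```text
time_s: 50.3
position: [0.5847, 0.1011, 0.1028]
tcp_rot: [[0.997, -0.081, -0.001], [-0.081, -0.997, 0.0], [-0.001, -0.0, -1.0]]
force: [-0.0, -0.9, -0.1]
opening: 0.506
grasp_force: 0.0
```

Call:
{"name": "drive_tool", "arguments": {
  "deltas": "44 -1 -5 -45 0;44 -1 -5 -75 0;44 -1 -5 -95 0;44 -1 -5 -104 0;44 -1 -5 -104 0;0 -1 -5 -104 0;0 -1 -5 -104 0;0 -1 -5 -104 0;0 -1 -5 -104 0;0 -1 -5 -104 0"
}}

```text
time_s: 51.3
position: [0.5841, 0.0951, -0.0003]
tcp_rot: [[0.997, -0.082, 0.001], [-0.082, -0.997, 0.0], [0.001, -0.0, -1.0]]
force: [-0.6, 0.1, 3.0]
opening: 0.236
grasp_force: 30.0
```

Call:
{"name": "drive_tool", "arguments": {
  "deltas": "0 0 0 50 0;0 0 0 100 0;0 0 0 147 0;0 -2 -50 147 0;0 -4 -100 147 0;0 -8 -150 147 0;0 -12 -200 147 0;0 -17 -250 147 0;0 -22 -300 147 0;0 -28 -350 147 0;0 -34 -390 147 0;0 -38 -430 147 0"
}}

```text
time_s: 52.5
position: [0.5447, -0.337, 0.1459]
tcp_rot: [[0.997, -0.083, -0.001], [-0.083, -0.997, 0.001], [-0.001, -0.001, -1.0]]
force: [0.3, -0.3, -0.9]
opening: 0.237
grasp_force: 30.0
```

Call:
{"name": "drive_tool", "arguments": {
  "deltas": "0 0 0 0 0;0 0 0 0 0"
}}

```text
time_s: 52.7
position: [0.545, -0.3356, 0.1456]
tcp_rot: [[0.996, -0.084, -0.001], [-0.084, -0.996, 0.001], [-0.001, -0.001, -1.0]]
force: [0.5, 0.8, -1.1]
opening: 0.228
grasp_force: 30.0
```

Call:
{"name": "drive_tool", "arguments": {
  "deltas": "0 0 1 -20 0;0 0 1 -34 0;0 0 1 -40 0;0 0 1 -43 0;0 0 1 -43 0;40 0 1 -43 0;40 0 1 -43 0;40 0 1 -43 0;40 0 1 -43 0"
}}

```text
time_s: 53.6
position: [0.546, -0.3342, 0.1037]
tcp_rot: [[0.997, -0.082, 0.001], [-0.082, -0.997, -0.001], [0.001, 0.0, -1.0]]
force: [-0.3, -1.0, 0.0]
opening: 0.441
grasp_force: 0.0
```

Call:
{"name": "drive_tool", "arguments": {
  "deltas": "44 0 0 40 0;44 0 50 60 0;44 6 100 60 0;44 12 150 60 0;44 20 200 60 0;44 27 250 60 0;44 34 300 60 0;44 42 350 60 0;44 47 376 60 0;44 47 376 0 0;44 47 376 0 0;44 47 376 0 0"
}}

```text
time_s: 54.8
position: [0.5905, 0.042, 0.1013]
tcp_rot: [[0.997, -0.082, -0.006], [-0.082, -0.997, 0.001], [-0.006, -0.0, -1.0]]
force: [-0.4, -0.4, -0.4]
opening: 0.51
grasp_force: 0.0
```

```bash
python3 -c "
from h import *
s=bot.read_state();print(s['position'],s['tcp_rot'][:,1],s['opening'])
im=imaging.capture('side');cv2.imwrite('pics/full_s15.png',im[:,:,::-1]);h=cv2.cvtColor(im,cv2.COLOR_RGB2HSV);m=cv2.inRange(h,(45,50,40),(85,255,255))
n,l,st,c=cv2.connectedComponentsWithStats(m);print([(c[i].round(1),st[i],at('side',*c[i],.032)[:2].round(4)) for i in range(1,n) if st[i,4]>8])
print(proj('side',[[.545,-.334,z] for z in(.008,.048,.078,.098,.131)]))"
```

```text
[0.59052906 0.0419645  0.10128096] [-8.22557592e-02 -9.96611253e-01 -2.38477131e-05] 0.5102295503842008
[(array([315.1, 213.4]), array([313, 210,   5,   7,  29], dtype=int32), array([0.5963, 0.0427])), (array([387.7, 261.5]), array([385, 258,   7,   8,  41], dtype=int32), array([ 0.5996, -0.2967])), (array([385.1, 277. ]), array([382, 271,   7,  13,  65], dtype=int32), array([ 0.5412, -0.3347]))]
[[384.8638701  281.69327953]
 [386.31820186 272.51839356]
 [387.44489865 265.41577577]
 [388.21389879 260.57072211]
 [389.51528843 252.37629914]]
```

Third plug sits on the top pad, the first two are on the floor. Picking the last one.

Call:
{"name": "drive_tool", "arguments": {
  "deltas": "44 0 0 -45 0;44 0 0 -75 0;44 0 0 -95 0;44 0 0 -103 0;44 0 0 -103 0;0 0 0 -103 0;0 0 0 -103 0;0 0 0 -103 0;0 0 0 -103 0;0 0 0 -103 0"
}}

```text
time_s: 55.85
position: [0.5935, 0.0419, 0.0012]
tcp_rot: [[0.997, -0.082, 0.002], [-0.082, -0.997, -0.0], [0.002, 0.0, -1.0]]
force: [-0.4, -0.5, 4.2]
opening: 0.233
grasp_force: 30.0
```

Call:
{"name": "drive_tool", "arguments": {
  "deltas": "0 0 0 50 0;0 0 0 100 0;0 0 0 147 0;0 -4 -50 147 0;0 -9 -100 147 0;0 -15 -150 147 0;0 -21 -200 147 0;0 -28 -250 147 0;0 -35 -300 147 0;0 -42 -350 147 0;0 -47 -376 147 0;0 -47 -376 147 0"
}}

```text
time_s: 57.05
position: [0.5449, -0.339, 0.147]
tcp_rot: [[0.996, -0.087, 0.001], [-0.087, -0.996, -0.002], [0.001, 0.002, -1.0]]
force: [0.2, -0.3, 0.0]
opening: 0.234
grasp_force: 30.0
```

Call:
{"name": "drive_tool", "arguments": {
  "deltas": "0 0 0 0 0;0 0 0 0 0"
}}

```text
time_s: 57.25
position: [0.5456, -0.3323, 0.1469]
tcp_rot: [[0.997, -0.081, -0.001], [-0.081, -0.997, 0.002], [-0.001, -0.001, -1.0]]
force: [0.1, 0.5, -0.0]
opening: 0.227
grasp_force: 30.0
```

Call:
{"name": "drive_tool", "arguments": {
  "deltas": "0 0 0 -20 0;0 0 0 -34 0;0 0 0 -41 0;0 0 0 -44 0;0 0 0 -44 0;40 0 0 -44 0;40 0 0 -44 0;40 0 0 -44 0;40 0 0 -44 0"
}}

```text
time_s: 58.15
position: [0.5459, -0.3343, 0.1037]
tcp_rot: [[0.997, -0.082, 0.001], [-0.082, -0.997, -0.001], [0.001, 0.0, -1.0]]
force: [-0.5, 0.3, -0.6]
opening: 0.441
grasp_force: 0.0
```

Call:
{"name": "drive_tool", "arguments": {
  "deltas": "50 0 0 40 0;50 0 0 80 0;50 -5 100 80 0.6;50 -5 100 80 0.6;50 -5 200 80 0.9;50 -5 200 80 0.9;50 -10 300 80 1.2;50 -10 300 80 1.2;50 -10 400 80 1.55;50 -10 400 80 1.55;50 -15 500 80 1.55;50 -15 500 80 1.55"
}}

```text
time_s: 59.35
position: [0.5307, 0.1676, 0.1836]
tcp_rot: [[0.146, 0.989, 0.001], [0.989, -0.146, 0.0], [0.0, 0.001, -1.0]]
force: [0.7, -0.4, -0.6]
opening: 0.575
grasp_force: 0.0
```

```bash
python3 -c "
from h import *
s=bot.read_state();print(s['position'],s['tcp_rot'][:,1],s['opening'])
im=imaging.capture('side');cv2.imwrite('pics/full_s16.png',im[:,:,::-1]);h=cv2.cvtColor(im,cv2.COLOR_RGB2HSV);m=cv2.inRange(h,(45,50,40),(85,255,255))
n,l,st,c=cv2.connectedComponentsWithStats(m);print([(c[i].round(1),st[i],) for i in range(1,n) if st[i,4]>8])
for r in range(157,172):print(r,im[r,244:262,0].tolist())
for x in plugs():print(x)
t=imaging.capture('top');print(t[205:219:1,220:236,0])
"
```

```text
[0.53068068 0.16758915 0.18363621] [ 9.89212745e-01 -1.46482801e-01  9.66510798e-04] 0.5749334279358489
[(array([388.9, 253.2]), array([386, 252,   7,   3,  13], dtype=int32)), (array([387.5, 261.6]), array([385, 258,   7,   8,  41], dtype=int32)), (array([385.2, 276.7]), array([382, 271,   7,  12,  64], dtype=int32))]
157 [209, 232, 232, 232, 233, 234, 233, 233, 234, 233, 232, 233, 233, 234, 234, 233, 231, 233]
158 [180, 232, 232, 233, 233, 228, 227, 226, 227, 226, 230, 232, 232, 232, 233, 234, 233, 235]
159 [153, 231, 234, 233, 222, 218, 215, 212, 213, 212, 215, 233, 232, 234, 234, 233, 234, 233]
160 [123, 231, 234, 233, 189, 201, 211, 211, 197, 198, 156, 218, 235, 234, 233, 234, 235, 234]
161 [121, 229, 233, 234, 171, 160, 171, 174, 153, 147, 101, 178, 231, 232, 233, 234, 233, 233]
162 [126, 229, 234, 233, 171, 113, 112, 114, 110, 108, 92, 156, 230, 234, 232, 234, 233, 234]
163 [190, 232, 233, 233, 190, 117, 113, 115, 111, 106, 96, 158, 230, 233, 234, 233, 234, 233]
164 [231, 235, 232, 234, 203, 115, 106, 114, 110, 108, 98, 138, 228, 234, 233, 232, 234, 233]
165 [235, 233, 233, 23
[... 1007 characters left out ...]
  88  81  80  81  83  64  59]
 [152 144 144 145 149 149 148 134  53  68  73  72  75  74  60  64]
 [151 143 143 144 148 145 152 137  74  52  68  69  75  69  67  56]
 [149 145 144 144 148 148 152 138  72  47  53  68  72  73  56  59]
 [149 147 146 145 148 149 147 125  57  52  48  56  57  62  55  64]
 [152 146 137 145 148 148 127  72  53  51  48  42  34  34  46  62]
 [151 153 145 120  94  88  69  52  57  54  50  43  41  38  46  55]
 [153 153 149 124  77  64  59  55  50  50  45  46  52  42  47  61]
 [152 151 147 137  84  81  71  79  73  46  28  43  44  48  52  63]
 [154 152 150 140  83  84  84  84  82  42  35  34  48  49  49  60]
 [153 153 151 142  99  88  88  87  83  50  34  24  48  69  47  56]]
```

All four plugs are in the tube. Fetching the rod: handle now at about (0.5235,0.318).

Call:
{"name": "drive_tool", "arguments": {
  "deltas": "50 -7 50 0 0.05;50 -7 100 0 0.05;50 -7 151 0 0.05;50 -7 151 0 0.05;50 -7 151 -40 0.05;50 -7 151 -75 0.05;50 -7 151 -92 0.05;50 -7 151 -92 0.05;0 -7 151 -92 0.05;0 -7 151 -92 0.05;0 -7 151 -92 0.05;0 -7 151 -92 0.05"
}}

```text
time_s: 60.7
position: [0.5246, 0.3167, 0.0925]
tcp_rot: [[0.103, 0.995, 0.002], [0.995, -0.103, 0.001], [0.001, 0.002, -1.0]]
force: [2.0, -0.3, 0.2]
opening: 0.299
grasp_force: 4.6
```

Call:
{"name": "drive_tool", "arguments": {
  "deltas": "0 0 0 0 0;0 0 0 0 0;0 0 0 0 0"
}}

```text
time_s: 61.0
position: [0.5244, 0.317, 0.0923]
tcp_rot: [[0.103, 0.995, 0.002], [0.995, -0.103, 0.001], [0.001, 0.002, -1.0]]
force: [-0.3, -0.5, 5.3]
opening: 0.291
grasp_force: 30.0
```

Call:
{"name": "drive_tool", "arguments": {
  "deltas": "0 0 0 30 0;0 0 0 70 0;0 0 0 120 0;0 0 0 165 0;0 0 0 165 0;0 0 -50 165 0;0 2 -100 165 0;0 4 -150 165 0;0 6 -200 165 0;0 8 -250 165 0;0 10 -300 165 0;0 12 -350 165 0"
}}

```text
time_s: 62.2
position: [0.5345, -0.0348, 0.2547]
tcp_rot: [[0.103, 0.995, -0.003], [0.995, -0.103, 0.001], [0.0, -0.003, -1.0]]
force: [0.4, -0.3, -1.6]
opening: 0.293
grasp_force: 30.0
```

Call:
{"name": "drive_tool", "arguments": {
  "deltas": "0 2 -50 0 0;0 4 -100 0 0;0 6 -150 0 0;0 8 -200 0 0;0 9 -250 0 0;0 10 -300 0 0;0 10 -302 0 0;0 10 -302 0 0;0 10 -302 0 0;0 10 -302 0 0"
}}

```text
time_s: 63.2
position: [0.5456, -0.3331, 0.2557]
tcp_rot: [[0.101, 0.995, -0.001], [0.995, -0.101, 0.001], [0.001, -0.001, -1.0]]
force: [0.9, -0.4, -2.7]
opening: 0.292
grasp_force: 30.0
```

```bash
python3 lean.py s17
```

```text
[ 0.54563871 -0.3330513   0.25570788] 0.29152779748686114 [ 0.85170219 -0.42822023 -2.68405362]
expected shift [ 0.53348182 -0.68491137]
foot 0.9662121534347534 [2.875 0.875]
shaft 0.9871535301208496 [ 1.75 -1.  ]
mouth 0.9416000247001648 [0. 0.]
```

Call:
{"name": "drive_tool", "arguments": {
  "deltas": "0 0 2 0 0;0 0 2 -20 0;0 0 2 -35 0;0 0 2 -42 0;0 0 2 -46 0;0 0 2 -52 0;0 0 2 -58 0;0 0 2 -62 0"
}}

```text
time_s: 64.05
position: [0.547, -0.3331, 0.1958]
tcp_rot: [[0.103, 0.995, 0.003], [0.995, -0.103, -0.001], [-0.001, 0.003, -1.0]]
force: [-0.3, 1.9, 4.6]
opening: 0.294
grasp_force: 30.0
```

Call:
{"name": "drive_tool", "arguments": {
  "deltas": "0 0 0 -5 0;0 0 0 -10 0;0 0 0 -14 0;0 0 0 -17 0;0 0 0 -19 0;0 0 0 -20 0;0 0 0 -20 0"
}}

```text
time_s: 64.75
position: [0.5469, -0.3335, 0.1753]
tcp_rot: [[0.103, 0.995, 0.003], [0.995, -0.103, -0.001], [-0.001, 0.003, -1.0]]
force: [1.0, 2.0, 5.9]
opening: 0.287
grasp_force: 30.0
```

Call:
{"name": "drive_tool", "arguments": {
  "deltas": "0 0 0 -2 0;0 0 0 -4 0;0 0 0 -6 0;0 0 0 -8 0;0 0 0 -8 0;0 0 0 -8 0;0 0 0 -8 0"
}}

```text
time_s: 65.45
position: [0.5485, -0.3363, 0.1735]
tcp_rot: [[0.103, 0.995, 0.008], [0.995, -0.103, -0.009], [-0.008, 0.009, -1.0]]
force: [-2.2, 2.2, 28.5]
opening: 0.29
grasp_force: 30.4
```

```bash
python3 -c "
from h import *
s=bot.read_state();print(s['position'],s['force'])
im=imaging.capture('side');cv2.imwrite('pics/full_s18.png',im[:,:,::-1]);h=cv2.cvtColor(im,cv2.COLOR_RGB2HSV);m=cv2.inRange(h,(45,50,40),(85,255,255))
n,l,st,c=cv2.connectedComponentsWithStats(m);print([(c[i].round(1),st[i],) for i in range(1,n) if st[i,4]>8])
print(proj('side',[[.545,-.334,.088],[.545,-.334,.008]]))"
```

```text
[ 0.5485432  -0.33631441  0.17354164] [-2.17455117  2.19481019 28.46696766]
[(array([385.8, 273. ]), array([382, 262,   8,  22, 108], dtype=int32))]
[[387.82757713 263.0044552 ]
 [384.8638701  281.69327953]]
```

The stack is one continuous green column down to the floor, 28 N on it, and the height matches 4 plugs. Withdrawing and returning the rod.

Call:
{"name": "drive_tool", "arguments": {
  "deltas": "0 0 0 20 0;0 0 0 50 0;0 0 0 85 0;0 0 0 92 0;0 -2 40 92 0;0 -3 90 92 0;0 -4 140 92 0;0 -6 190 92 0;0 -8 240 92 0;0 -10 290 92 0;0 -12 340 92 0;0 -14 390 92 0"
}}

```text
time_s: 66.7
position: [0.5307, 0.0582, 0.2566]
tcp_rot: [[0.103, 0.995, -0.002], [0.995, -0.103, -0.001], [-0.001, -0.002, -1.0]]
force: [1.5, -0.7, -0.3]
opening: 0.292
grasp_force: 29.9
```

Call:
{"name": "drive_tool", "arguments": {
  "deltas": "0 -2 50 0 0;0 -4 100 0 0;0 -6 150 0 0;0 -8 200 0 0;0 -9 250 0 0;0 -9 264 0 0;0 -9 264 0 0;0 -9 264 -50 0;0 -9 264 -90 0;0 -9 264 -109 0;0 -9 264 -109 0;0 -9 264 -109 0"
}}

```text
time_s: 67.9
position: [0.5234, 0.3189, 0.1491]
tcp_rot: [[0.105, 0.995, -0.0], [0.995, -0.105, -0.001], [-0.001, -0.0, -1.0]]
force: [0.1, -0.4, -1.6]
opening: 0.287
grasp_force: 29.9
```

```bash
python3 rodpx.py | sed -n '1,2p;/^16[0-3]/p;/^17[678]/p;/^18[1-9]/p'
```

```text
[0.523399   0.31893231 0.14913593] [ 0.1 -0.4 -1.6]
tcp axis px [[251.4, 158.2], [251.8, 162.8], [252.2, 167.3], [252.6, 171.8], [253.0, 176.2], [253.2, 178.8], [253.5, 181.9]]
160 [133, 226, 229, 231, 230, 213, 107, 92, 83, 226, 231, 230, 231, 232, 231, 229, 231, 231, 231, 231, 230, 230]
161 [136, 227, 229, 229, 230, 229, 114, 95, 84, 211, 228, 230, 230, 231, 230, 232, 229, 230, 231, 230, 230, 231]
162 [138, 227, 233, 232, 231, 231, 113, 95, 85, 184, 229, 231, 231, 230, 230, 230, 230, 230, 230, 231, 231, 229]
163 [196, 229, 230, 231, 230, 229, 124, 95, 88, 169, 228, 230, 231, 231, 231, 231, 230, 230, 231, 231, 230, 231]
176 [181, 229, 230, 232, 232, 230, 231, 167, 101, 91, 147, 226, 230, 231, 231, 232, 230, 231, 232, 231, 231, 231]
177 [158, 228, 230, 231, 230, 231, 231, 166, 100, 89, 128, 226, 231, 232, 231, 231, 231, 230, 232, 231, 230, 230]
178 [134, 227, 232, 230, 231, 231, 232, 161, 97, 91, 98, 204, 230, 232, 232, 231, 231, 230, 231, 231, 232, 232]
181 [89, 227, 231, 232, 230, 230, 205, 101, 92, 92, 89, 72, 60, 82, 138, 184, 211, 224, 223, 224, 225, 230]
182 [76, 226, 230, 231, 207, 184, 126, 84, 92, 94, 89, 69, 44, 36, 34, 64, 125, 171, 202, 212, 216, 225]
183 [51, 201, 198, 186, 127, 69, 64, 66, 76, 73, 72, 50, 37, 36, 31, 34, 35, 67, 139, 174, 199, 213]
184 [42, 123, 100, 57, 51, 49, 45, 51, 38, 41, 36, 39, 27, 39, 31, 33, 34, 30, 53, 87, 139, 174]
185 [44, 48, 39, 35, 38, 34, 35, 27, 33, 33, 41, 35, 33, 33, 31, 30, 39, 31, 32, 46, 57, 78]
186 [30, 35, 36, 36, 36, 35, 31, 31, 31, 35, 39, 40, 38, 35, 33, 32, 35, 30, 37, 34, 40, 34]
```

Call:
{"name": "drive_tool", "arguments": {
  "deltas": "0 0 -3 0 0;0 0 -3 0 0;0 0 -3 -5 0;0 0 -3 -9 0;0 0 -3 -12 0;0 0 -3 -15 0;0 0 -3 -17 0;0 0 -3 -17 0"
}}

```text
time_s: 68.75
position: [0.5228, 0.3174, 0.1316]
tcp_rot: [[0.103, 0.995, -0.0], [0.995, -0.103, -0.001], [-0.001, -0.0, -1.0]]
force: [1.0, -0.6, -1.6]
opening: 0.294
grasp_force: 29.9
```

```bash
python3 rodpx.py | sed -n '1,2p;/^17[678]/p;/^18[1-9]/p'
```

```text
[0.52278177 0.31740448 0.1316351 ] [ 1.  -0.6 -1.6]
tcp axis px [[251.9, 162.4], [252.3, 167.0], [252.7, 171.5], [253.1, 175.9], [253.4, 180.2], [253.7, 182.8], [253.9, 185.8]]
176 [183, 229, 231, 230, 230, 230, 232, 165, 98, 93, 113, 226, 232, 231, 232, 232, 231, 230, 231, 232, 231, 230]
177 [161, 229, 231, 231, 231, 230, 232, 182, 103, 92, 101, 225, 232, 230, 232, 231, 231, 232, 229, 232, 231, 231]
178 [133, 228, 231, 232, 232, 230, 231, 195, 106, 92, 84, 225, 232, 232, 232, 232, 231, 230, 230, 232, 233, 231]
181 [93, 228, 230, 230, 231, 230, 207, 127, 91, 95, 86, 51, 51, 80, 139, 185, 214, 229, 226, 224, 230, 232]
182 [75, 226, 230, 230, 207, 184, 127, 69, 76, 90, 87, 52, 34, 34, 35, 64, 138, 189, 200, 216, 223, 230]
183 [46, 201, 197, 187, 129, 70, 61, 60, 77, 90, 87, 73, 39, 31, 35, 40, 34, 76, 139, 176, 199, 221]
184 [51, 125, 100, 61, 54, 50, 51, 52, 86, 91, 88, 86, 48, 34, 33, 34, 34, 30, 49, 79, 136, 173]
185 [47, 44, 37, 31, 38, 34, 30, 37, 86, 96, 91, 85, 47, 32, 36, 31, 31, 33, 33, 37, 53, 78]
186 [32, 33, 37, 37, 30, 36, 39, 31, 81, 94, 91, 75, 46, 38, 30, 32, 33, 30, 34, 32, 38, 26]
187 [34, 36, 31, 38, 36, 39, 32, 32, 60, 74, 73, 53, 33, 33, 29, 30, 32, 33, 33, 31, 33, 34]
188 [32, 32, 33, 38, 31, 35, 36, 37, 34, 32, 39, 33, 34, 32, 36, 32, 31, 35, 31, 35, 31, 37]
189 [37, 35, 33, 31, 35, 31, 26, 32, 32, 32, 37, 38, 35, 40, 39, 32, 28, 27, 31, 32, 37, 30]
```

Call:
{"name": "drive_tool", "arguments": {
  "deltas": "0 0 0 -2 0;0 0 0 -4 0;0 0 0 -6 0;0 0 0 -6 0"
}}

```text
time_s: 69.2
position: [0.5227, 0.3174, 0.1258]
tcp_rot: [[0.103, 0.995, -0.0], [0.995, -0.103, -0.0], [-0.0, -0.0, -1.0]]
force: [0.8, -0.7, -2.5]
opening: 0.289
grasp_force: 29.9
```

In the hole, no contact force. Lowering on down.

Call:
{"name": "drive_tool", "arguments": {
  "deltas": "0 0 0 -4 0;0 0 0 -8 0;0 0 0 -13 0;0 0 0 -18 0;0 0 0 -23 0;0 0 0 -27 0;0 0 0 -30 0;0 0 0 -30 0"
}}

```text
time_s: 70.0
position: [0.5226, 0.3175, 0.0956]
tcp_rot: [[0.103, 0.995, -0.001], [0.995, -0.103, -0.0], [-0.0, -0.001, -1.0]]
force: [1.6, -0.8, -1.9]
opening: 0.286
grasp_force: 29.9
```

Call:
{"name": "drive_tool", "arguments": {
  "deltas": "0 0 0 -2 0;0 0 0 -4 0;0 0 0 -5 0;0 0 0 -5 0"
}}

```text
time_s: 70.4
position: [0.5231, 0.3179, 0.0921]
tcp_rot: [[0.103, 0.995, 0.001], [0.995, -0.103, 0.001], [0.001, 0.001, -1.0]]
force: [0.8, -1.3, 4.6]
opening: 0.288
grasp_force: 29.9
```

Call:
{"name": "drive_tool", "arguments": {
  "deltas": "50 0 0 0 0;50 0 0 0 0;50 0 0 0 0;50 0 0 0 0;50 0 0 45 0;50 0 0 90 0;50 -8 -50 92 0;40 -20 -100 92 0.02;30 -32 -150 92 0.02;28 -44 -200 92 0.02;28 -54 -250 92 0.02;28 -62 -299 92 0.02"
}}

```text
time_s: 71.6
position: [0.4608, 0.0226, 0.1833]
tcp_rot: [[0.082, 0.997, 0.0], [0.997, -0.082, 0.0], [0.0, 0.0, -1.0]]
force: [1.2, 0.5, 0.8]
opening: 0.331
grasp_force: 0.0
```

Call:
{"name": "drive_tool", "arguments": {
  "deltas": "28 0 0 0 0;28 0 0 0 0;28 0 0 -40 0;28 0 0 -80 0;28 0 0 -110 0;28 0 0 -110 0;28 0 0 -110 0"
}}

```text
time_s: 72.3
position: [0.4618, 0.0255, 0.0732]
tcp_rot: [[0.081, 0.997, -0.001], [0.997, -0.081, 0.0], [0.0, -0.001, -1.0]]
force: [1.0, 0.3, 0.1]
opening: 0.32
grasp_force: 0.0
```

```bash
python3 -c "
from h import *
s=bot.read_state();print(s['position'],s['tcp_rot'][:,1],s['opening'])
a=imaging.capture('side');cv2.imwrite('pics/full_s19.png',a[:,:,::-1])
h=cv2.cvtColor(a,cv2.COLOR_RGB2HSV)
x0,y0,x1,y1=235,145,275,185;q=h[y0:y1,x0:x1];m=((q[...,0]<8)|(q[...,0]>172))&(q[...,1]>170)&(q[...,2]>70);ys,xs=np.nonzero(m);print(xs.mean()+x0,ys.mean()+y0,ys.min()+y0,ys.max()+y0)
m=cv2.inRange(h,(45,50,40),(85,255,255))
n,l,st,c=cv2.connectedComponentsWithStats(m);print([(c[i].round(1),st[i],) for i in range(1,n) if st[i,4]>8])"
```

```text
[0.46182918 0.02546839 0.07315524] [ 0.99673591 -0.08072477 -0.00101949] 0.3198020555430211
252.6271186440678 165.0 160 170
[(array([386.1, 271.6]), array([382, 261,  10,  23, 124], dtype=int32))]
```

Rod stands upright at its original picture position and the stack is intact. Gripping the handle and closing the drawer.

Call:
{"name": "drive_tool", "arguments": {
  "deltas": "28 -1 -6 -40 0;28 -1 -6 -65 0;28 -1 -6 -78 0;28 -1 -6 -78 0;0 -1 -6 -78 0;0 -1 -6 -78 0;0 -1 -6 -78 0;0 -1 -6 -78 0;0 -1 -6 -78 0"
}}

```text
time_s: 73.25
position: [0.4625, 0.0179, -0.0035]
tcp_rot: [[0.083, 0.997, 0.004], [0.997, -0.083, -0.001], [-0.0, 0.004, -1.0]]
force: [0.6, 1.6, 8.2]
opening: 0.114
grasp_force: 30.0
```

Call:
{"name": "drive_tool", "arguments": {
  "deltas": "0 10 -1 0 0;0 25 -2 0 0;0 40 -4 0 0;0 55 -5 0 0;0 70 -6 0 0;0 85 -8 0 0;0 100 -9 0 0;0 115 -10 0 0;0 128 -12 0 0;0 136 -12 0 0;0 142 -13 0 0;0 142 -13 0 0"
}}

```text
time_s: 74.45
position: [0.6016, 0.0052, -0.0035]
tcp_rot: [[0.083, 0.997, -0.003], [0.997, -0.083, 0.0], [-0.0, -0.003, -1.0]]
force: [-3.1, -0.0, 9.5]
opening: 0.116
grasp_force: 30.0
```

Call:
{"name": "drive_tool", "arguments": {
  "deltas": "0 3 0 0 0;0 3 0 0 0;28 3 0 0 0;28 3 0 0 0;28 1 0 0 0;28 1 0 0 0;28 1 0 50 0;28 1 0 100 0;28 1 0 150 0;28 -50 0 190 0;28 -100 0 190 0;28 -100 0 190 0"
}}

```text
time_s: 75.65
position: [0.4971, 0.0062, 0.186]
tcp_rot: [[0.083, 0.997, -0.004], [0.997, -0.083, 0.001], [0.0, -0.004, -1.0]]
force: [-0.6, 1.3, -1.0]
opening: 0.32
grasp_force: 0.0
```

Call:
{"name": "drive_tool", "arguments": {
  "deltas": "28 0 50 0 0;28 -20 100 0 0;28 -20 100 0 0"
}}

```text
time_s: 75.95
position: [0.4798, 0.1091, 0.1847]
tcp_rot: [[0.078, 0.997, -0.003], [0.997, -0.078, 0.002], [0.002, -0.003, -1.0]]
force: [-0.3, -0.8, -0.5]
opening: 0.32
grasp_force: 0.0
```

```bash
python3 -c "
from h import *
s=bot.read_state();print(s['position'],s['opening'],s['force'],s['time_s'])
t=imaging.capture('top');a=imaging.capture('side')
t0=cv2.imread('pics/full_t0.png')[:,:,::-1].astype(int);a1=cv2.imread('pics/full_s0.png')[:,:,::-1].astype(int)
# align cabinet/handle region to the start picture
for im,ref,box,n in((t,t0,(262,115,385,205),'top'),(a,a1,(295,165,410,250),'side')):
  x0,y0,x1,y1=box;d=np.abs(im[y0:y1,x0:x1].astype(int)-ref[y0:y1,x0:x1]).max(2)>50;ys,xs=np.nonzero(d);print(n,d.sum(),(xs.mean()+x0,ys.mean()+y0) if d.sum() else '')
  r=ref[y0:y1,x0:x1].astype(np.float32).mean(2);c=im[y0:y1,x0:x1].astype(np.float32).mean(2);print(cv2.phaseCorrelate(r,c))
cv2.imwrite('pics/c20.png',cv2.resize(a[:,:,::-1],None,fx=1.25,fy=1.25))"
```

```text
[0.47976889 0.10909344 0.18473022] 0.32000050157741106 [-0.3001988  -0.80277059 -0.53524372] 75.95
top 733 (np.float64(290.3574351978172), np.float64(195.54024556616645))
((0.6586374383866911, -0.3920746247286928), 0.5911107955932617)
side 198 (np.float64(318.35858585858585), np.float64(218.95959595959596))
((0.17317461262249623, -0.09299918501479709), 0.92681371556388)
```

View pics/c20.png

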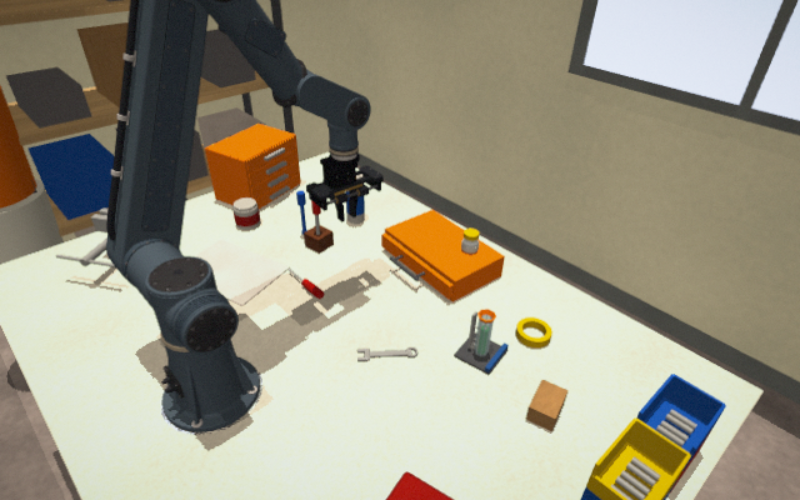

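The picture shows the drawer shut (handle at (405,270)), the rod upright in its stand at (317,225) and a green column in the tube at (485,340). Nothing else has moved and the gripper is clear of everything.

```bash
python3 -c "
from rig import bot
print(bot.hand_in())"
```

```text
the job is handed in; nothing more can be done
None
```

The job is handed in, though no verdict came back: all four green plugs were rammed down with about 28 N on the stack and show no gaps in the side picture. The red rod is back in its stand, the drawer is shut, and nothing else on the counter looked moved in the last picture.

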